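Close the camera dry box: lid on, four clips snapped in diagonal order

TASK

Put the loose lid squarely on the camera dry box, setting it down rather than dropping it, and let go of it. Then snap its four orange clips fully home one at a time, going corner to opposite corner (any corner first, the diagonally opposite one second, then the other two), feeling for each snap and never pressing hard on a clip or the box (over 16 N breaks it). Leave the lens, ring, loupe, hot-shoe cover and cap where they are.

Things in the scene. Friction and masses are not known exactly. Their poses are not given: they have to be found in the camera images.
- drybox: Grey plastic dry box, open at the top, fixed on the credenza; 150 (its x) x 120 (its y) x 90 mm high, walls 7 mm, mouth 136 x 106 mm. Origin: centre of its underside. Two orange clips (26 mm wide) are hinged on each long side, by the corners. Its mechanism breaks if a robot presses box or clips with more than 16 N.
- mouth (a point): Centre of the box's rim, 90 mm above its origin. A sprung dark gasket stands 7 mm proud of the rim in four pieces, each taking about 1.3 N to start down and 0.35 N/mm more; it holds the lid up by that much until the clips pull it down.
- lid: Loose light-grey lid, 150 (its x) x 120 (its y) mm, 300 g, same either way round. Origin: centre of its underside. From there up: round-edged lip 130 x 100 mm, 12 mm deep, that enters the mouth with 3 mm play; flange 150 x 120 mm from 12 to 18 mm; central bar handle 14 mm thick (x), 60 mm long (y), from 18 to 46 mm. Origin 85 mm above the box's origin when set on, 1 to 6 mm lower when clipped.
- clip_a (a joint): Angle in rad of the orange clip at the -x, -y corner of the box; opposite corner: clip_c. 0 = home: level, pointing in over the lid, tab top 10 mm above its pivot; 1.57 = upright; up to 2.0 = leaning outward. The clip reaches 40 mm from its pivot; its outer 12 mm is the thumb tab. Stays where left when leaning outward. The stop at home is hard.
- pivot_a (a point): Nominal pivot of clip_a, 100 mm above the box's origin; the true pivot is up to 3.5 mm higher or lower, unmeasured. Axis: the box's x. Closing at the tab takes about 4 N at 1 rad, 6 to 8 N at 0.2 to 0.5 rad, then less. Only in the last 2 mm of tab travel does it snap over (the force drops away) and stay home; let go earlier it springs back up.
- clip_b (a joint): Angle in rad of the orange clip at the +x, -y corner of the box; opposite corner: clip_d. 0 = home: level, pointing in over the lid, tab top 10 mm above its pivot; 1.57 = upright; up to 2.0 = leaning outward. The clip reaches 40 mm from its pivot; its outer 12 mm is the thumb tab. Stays where left when leaning outward. The stop at home is hard.
- pivot_b (a point): Nominal pivot of clip_b, 100 mm above the box's origin; the true pivot is up to 3.5 mm higher or lower, unmeasured. Axis: the box's x. Closing at the tab takes about 4 N at 1 rad, 6 to 8 N at 0.2 to 0.5 rad, then less. Only in the last 2 mm of tab travel does it snap over (the force drops away) and stay home; let go earlier it springs back up.
- clip_c (a joint): Angle in rad of the orange clip at the +x, +y corner of the box; opposite corner: clip_a. 0 = home: level, pointing in over the lid, tab top 10 mm above its pivot; 1.57 = upright; up to 2.0 = leaning outward. The clip reaches 40 mm from its pivot; its outer 12 mm is the thumb tab. Stays where left when leaning outward. The stop at home is hard.
- pivot_c (a point): Nominal pivot of clip_c, 100 mm above the box's origin; the true pivot is up to 3.5 mm higher or lower, unmeasured. Axis: the box's x. Closing at the tab takes about 4 N at 1 rad, 6 to 8 N at 0.2 to 0.5 rad, then less. Only in the last 2 mm of tab travel does it snap over (the force drops away) and stay home; let go earlier it springs back up.
- clip_d (a joint): Angle in rad of the orange clip at the -x, +y corner of the box; opposite corner: clip_b. 0 = home: level, pointing in over the lid, tab top 10 mm above its pivot; 1.57 = upright; up to 2.0 = leaning outward. The clip reaches 40 mm from its pivot; its outer 12 mm is the thumb tab. Stays where left when leaning outward. The stop at home is hard.
- pivot_d (a point): Nominal pivot of clip_d, 100 mm above the box's origin; the true pivot is up to 3.5 mm higher or lower, unmeasured. Axis: the box's x. Closing at the tab takes about 4 N at 1 rad, 6 to 8 N at 0.2 to 0.5 rad, then less. Only in the last 2 mm of tab travel does it snap over (the force drops away) and stay home; let go earlier it springs back up.
- lens: Wide-angle lens upright on its mount, black, 80 mm across, 78 mm high; origin centre of underside. To be left alone.
- adapter: Polished steel lens adapter ring lying flat, 68 mm across, 8 mm high; origin centre of underside. To be left alone.
- loupe: Tiny glass loupe, 30 mm across, 16 mm high; origin centre of underside. To be left alone.
- shoe_cover: Red silicone hot-shoe cover, 22 x 20 x 9 mm; origin centre of underside. To be left alone.
- rear_cap: Black lens cap lying flat, 64 mm across, 14 mm high; origin centre of underside. To be left alone.
There are look-alikes about, which are no part of the job. What is shaped like the lid but brown or turquoise is not meant. There is more than one size of the drybox; the one meant has the size given above.

How it is judged (in metres and radians):
On the way, in this order (a step that is already met when the one before it is completed fails the run):
1. the lid sits in the box mouth, level, and is released, with all clips still open (x of lid in the frame of drybox between -0.007 and 0.007 m and y of lid in the frame of drybox between -0.007 and 0.007 m and angle between the x axis of lid and the x axis of drybox, either way round below 0.1 rad and angle between lid's own z axis and vertical below 0.1 rad and z of lid in the frame of drybox below 0.09 m and contact force between the fingers and lid below 0.1 N and value of joint each of clip_a, clip_b, clip_c, clip_d above 0.15 rad), for 0.2 s.
2. one clip is home, the other three still open (((value of joint clip_a below 0.04 rad and value of joint each of clip_b, clip_c, clip_d above 0.15 rad) or (value of joint each of clip_a, clip_c, clip_d above 0.15 rad and value of joint clip_b below 0.04 rad) or (value of joint each of clip_a, clip_b, clip_d above 0.15 rad and value of joint clip_c below 0.04 rad) or (value of joint each of clip_a, clip_b, clip_c above 0.15 rad and value of joint clip_d below 0.04 rad))), for 0.2 s.
3. that clip and the diagonally opposite one are home, the other two still open (((value of joint each of clip_a, clip_c below 0.04 rad and value of joint each of clip_b, clip_d above 0.15 rad) or (value of joint each of clip_a, clip_c above 0.15 rad and value of joint each of clip_b, clip_d below 0.04 rad))), for 0.2 s.
4. all four clips are home (value of joint each of clip_a, clip_b, clip_c, clip_d below 0.04 rad), for 0.2 s.
At the end, for the whole second after the job is handed in: The lid sits on the box, square to it (within 7 mm, 0.1 rad, tilt under 0.1 rad), released and at rest, its origin no more than 86 mm above the box's origin, and all four clips are home (under 0.04 rad) (all of step 4 and x of lid in the frame of drybox between -0.007 and 0.007 m and y of lid in the frame of drybox between -0.007 and 0.007 m and angle between the x axis of lid and the x axis of drybox, either way round below 0.1 rad and angle between lid's own z axis and vertical below 0.1 rad and z of lid in the frame of drybox below 0.086 m and contact force between the fingers and lid below 0.1 N and linear speed of lid below 0.02 m/s); the robot touches nothing.
It fails at once if the robot presses on the box or its clips with more than 16 N (contact force between any of the fingers, the arm and drybox above 16 N).
It fails at once if the lid is dropped (moves faster than 0.4 m/s while not held) (contact force between the fingers and lid below 0.1 N and linear speed of lid above 0.4 m/s).
It fails at once if the lens, ring, loupe, hot-shoe cover or cap is moved by more than 15 mm (distance of any of lens, adapter, loupe, shoe_cover, rear_cap from where it was at the start of the episode above 0.015 m).
It also fails if it takes over 72 s, if anything falls off the work surface, if the arm or the gripper's body presses on something with over 40 N, if the wrist force passes 120 N, or if a joint passes its speed limit or range.

ROBOT

A 7-joint arm with a two-finger parallel gripper is mounted at the origin on the work surface. World frame = base frame: x ahead of the robot, y to its left, z up, the work surface at z = 0. Lengths are in m, angles in degrees, forces in N, time in s.
With the tool pointing down it reaches from about 0.425 to 0.875 m from the base axis. Payload 9.9 kg.
Tool frame: the origin (TCP) lies midway between the tips of the shut fingers; the grasp point (between the pads) lies 19 mm behind it; z points along the fingers, y is the line along which they close (so a half turn about z gives the same grasp; the last joint's range is limited). The gripper opens to 85 mm and grips with 20 to 120 N. Pads are 22 mm wide; open, the fingers measure 114 mm over their backs; the gripper's body (76 mm by 85 mm) begins 54 mm behind the grasp point. The pads swing forward as they close: fully open they stand 13 mm farther back than shut.
Start: joints at [60.573, 32.985, 1.427, 82.34, -0.859, 64.687, -3.237], TCP at [0.281, -0.614, 0.231] pointing down, gripper open.
Joint ranges: [-157.87, 157.87], [-19.46, 123.44], [-87.15, 90], [11.01, 140.99], [-62.26, 242.26], [9.8, 113.94], [-161.44, 161.44]. Speed limits (degrees/s): [127.2, 127.2, 172.46, 172.46, 180, 180, 180].

INTERFACE

Orientations are given as a 3x3 rotation matrix whose columns are the frame's x, y, z axes.
In Python, from workcell import bot gives the robot as it stands.
- The arm moves only by the tool carry_out, never from a script. Its argument "series" is a list of rows, each an object of numbers: "wx", "wy", "wz": the turn, a rotation vector about the tool's x, y, z in rad; "dx", "dy", "dz": the shift along the tool's x, y, z in mm; "hand": the finger opening in mm, from 0 to 85.4. In form: [{"wx": .., "wy": .., "wz": .., "dx": .., "dy": .., "dz": .., "hand": ..}, ...]. A call has exactly 8 rows; each row shifts and turns the commanded pose from where the row before left it, along the tool's axes as they then stand; what a row does not reach is not made up. A row lasts 1/8 s, in which the tool goes at most 62.5 mm and 10.7 degrees, less where a joint would pass 70% of its speed; a pose out of reach is approached as far as the arm can. A call with a gripper value outside its range is refused whole. The fingers move at their own pace and stop on an object; "squeeze" is the grip in N (left out, the last holds). Time passes only in rows, so rows that do not move let the fingers close, or fill a call up. It gives the time, the measured TCP pose, the force, the opening and the grip force at its end, in the units of the state.
- bot.observe(): the state, without advancing time (a new reading comes with each control period).
- bot.read_camera(name): name is "side" or "top"; returns the picture (420x560x3 uint8, blue, green, red); there is no depth.
- bot.camera_info(name): a dict with "K" (3x3 intrinsics, pixels), "cam_to_world" (4x4, takes a point from camera to world coordinates). Camera axes: x right, y up, looking along -z (the intrinsics and any distortion apply to the point x, -y, -z); pixel columns grow to the right and rows downward; lengths in m; the calibration is good to about 2 mm. A picture is of the moment at which its call begins. camera_info takes no time and is no camera call.
- bot.job_done(): hands the job in; it is judged then, once.
The state is a dict: "time_s": time; "joint_pos": joint angles; "qd": joint speeds; "joint_efforts": joint torques, N m; "eef_pos": TCP position; "ee_rot": TCP orientation; "wrist_force": force on the tool from outside, world axes, zero at the start; "wrist_torque": the same for the moment, N m; "finger_gap": opening from 0.0 (shut) to 1.0 (fully open); "finger_force": force on a finger pad.
Only numpy, scipy, OpenCV 4.12 (cv2) and the standard library are available. Lean on these libraries where they do the work, as an engineer would, in place of code of your own. Each camera call takes 0.05 s, during which the arm holds its last target. There are 200 camera calls.

## Working session

There is one attempt and no reset: what is moved stays moved. The work goes in short steps, Python scripts to look and compute and a tool call to move; the robot and the scene stay as the last step left them, time stands still between calls to the robot, and variables do not carry over. Pictures are saved under pics/ and viewed, at most 10 in all, crops included, and the job is handed in when it is done.

Besides the shell and the picture viewer there is one more tool, called after "Call:" as name([rows], argument=value, ...), one row to a line, values as JSON. carry_out: Moves the arm, as the interface text tells. Its arguments: {"type":"object","properties":{"series":{"type":"array","items":{"type":"object","properties":{"wx":{"type":"number"},"wy":{"type":"number"},"wz":{"type":"number"},"dx":{"type":"number"},"dy":{"type":"number"},"dz":{"type":"number"},"hand":{"type":"number"}}}},"squeeze":{"type":"number"}},"required":["series"]}

```bash
mkdir -p pics; python3 - <<'E'
from workcell import bot
import cv2
s=bot.observe();print(s['time_s'],s['eef_pos'],s['ee_rot'],s['finger_gap'])
for n in('top','side'):
    i=bot.camera_info(n);print(n,i)
    cv2.imwrite(f'pics/{n}0.png',cv2.resize(bot.read_camera(n),(800,600),interpolation=cv2.INTER_CUBIC))
E
```

```text
0.0 [ 0.28105471 -0.61320543  0.23045102] [[ 9.09044965e-01  4.16697308e-01 -7.78061929e-04]
 [ 4.16698021e-01 -9.09043824e-01  1.44388139e-03]
 [-1.05630901e-04 -1.63676998e-03 -9.99998655e-01]] 0.9963287583352759
top {'K': array([[481.56481849,   0.        , 278.56589826],
       [  0.        , 481.56481849, 207.14523261],
       [  0.        ,   0.        ,   1.        ]]), 'cam_to_world': array([[-8.52946055e-04,  9.80795520e-01, -1.95036971e-01,
         2.74913797e-01],
       [-9.99934684e-01, -3.05942504e-03, -1.10121687e-02,
        -7.50810971e-04],
       [-1.13973867e-02,  1.95014840e-01,  9.80734068e-01,
         1.20893683e+00],
       [ 0.00000000e+00,  0.00000000e+00,  0.00000000e+00,
         1.00000000e+00]])}
side {'K': array([[465.39422723,   0.        , 278.17012522],
       [  0.        , 465.39422723, 216.64020059],
       [  0.        ,   0.        ,   1.        ]]), 'cam_to_world': array([[-0.9899158 ,  0.08328998, -0.11458401,  0.36875674],
       [-0.1412641 , -0.52021927,  0.84226859,  0.92795463],
       [ 0.01054373,  0.84996158,  0.52673915,  0.66673549],
       [ 0.        ,  0.        ,  0.        ,  1.        ]])}
```

View pics/top0.png

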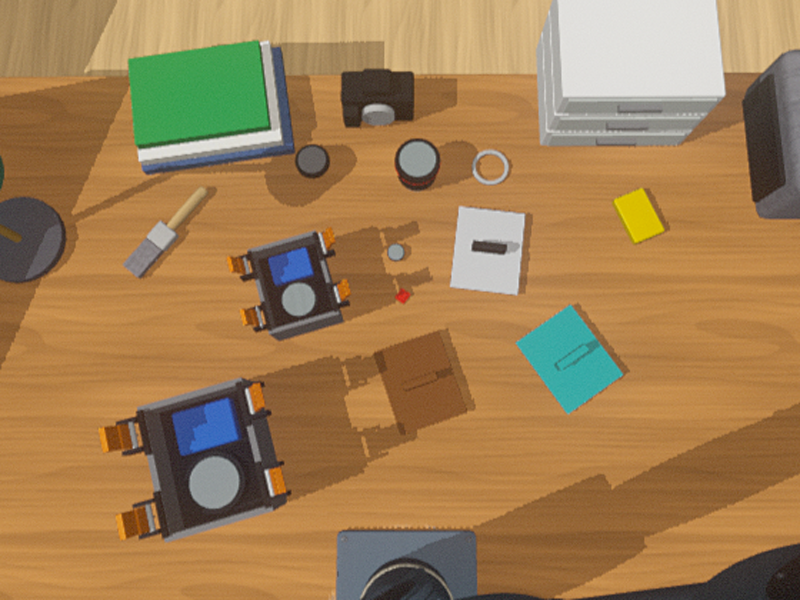

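View pics/side0.png

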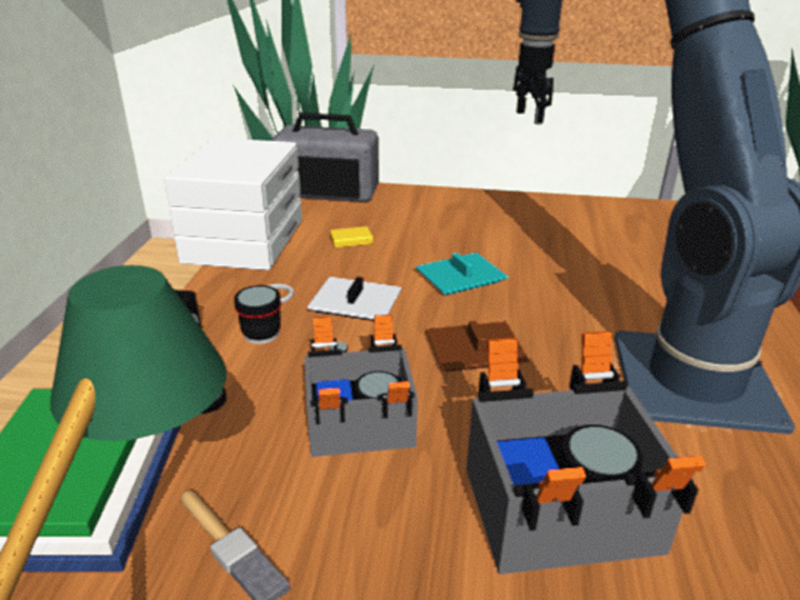

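The grey-white lid is at top px (488,250). The brown lid (425,380) and turquoise lid (570,358) are look-alikes. There are two boxes: the small one at (297,285) measures about 77x90 px, or 0.12x0.15 m, which fits. The large one at (205,460) does not. I'll confirm this in enlarged crops.

```bash
python3 - <<'E'
from workcell import bot
import cv2
a=bot.read_camera('top');b=bot.read_camera('side')
cv2.imwrite('pics/a.npy.png',a);cv2.imwrite('pics/b.npy.png',b)
# top: origin (155,135) scale 3.6 ; side: origin (200,180) scale 6/5*... 
cv2.imwrite('pics/topc.png',cv2.resize(a[135:255,155:375],None,fx=3.6,fy=3.6,interpolation=cv2.INTER_CUBIC))
cv2.imwrite('pics/sidec.png',cv2.resize(b[185:325,200:300],None,fx=4.2,fy=4.2,interpolation=cv2.INTER_CUBIC))
E
```

```text
(no output)
```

View pics/topc.png

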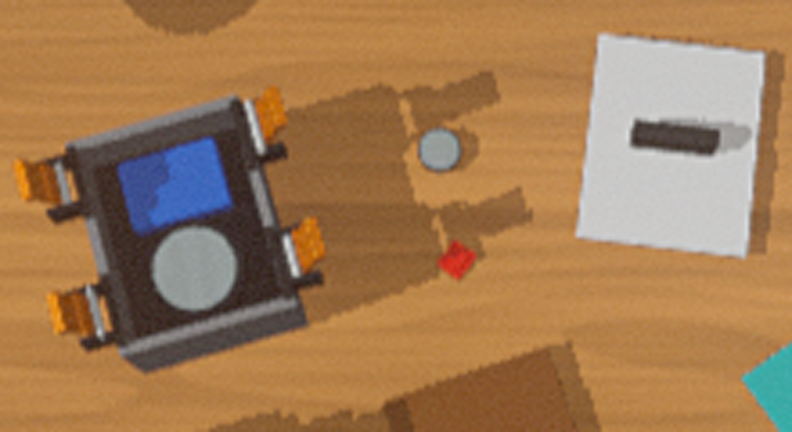

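View pics/sidec.png

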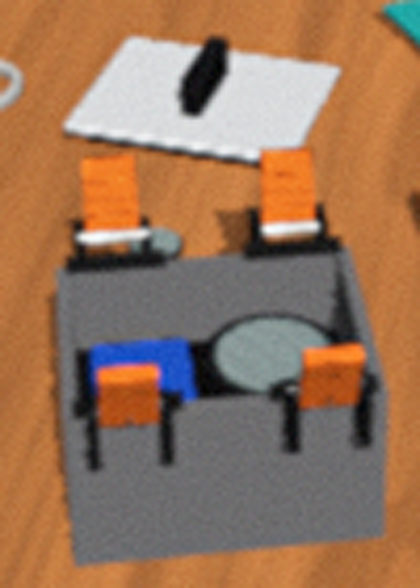

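The crops confirm it: the small box (top crop rim corners (72,150), (238,98), bottom corners (145,372), (305,322)) and the white-grey lid with a black handle (corners (600,35), (765,52), (745,257), (577,238)). Next I'll fit both from the two views.

```bash
cat > h.py <<'E'
import numpy as np
from workcell import bot
from scipy.optimize import least_squares
C={n:bot.camera_info(n) for n in('top','side')}
def proj(n,P):
    c=C[n];T=np.linalg.inv(c['cam_to_world']);p=np.atleast_2d(P)@T[:3,:3].T+T[:3,3]
    p=p*[1,-1,-1];q=p@c['K'].T;return q[:,:2]/q[:,2:]
T=lambda x,y:(155+x/3.6,135+y/3.6)
S=lambda x,y:(200+x/4.2,185+y/4.2)
def place(p,L):
    x,y,z,a=p;c,s=np.cos(a),np.sin(a);L=np.atleast_2d(L)
    return np.c_[x+c*L[:,0]-s*L[:,1],y+s*L[:,0]+c*L[:,1],z+L[:,2]]
def fit(obs,p0):
    f=lambda p:np.concatenate([proj(n,place(p,l))[0]-uv for n,l,uv in obs])
    r=least_squares(f,p0,loss='soft_l1');return r.x,f(r.x).reshape(-1,2)
E
python3 - <<'E'
from h import *
t,s='top','side';h=.09
box=[(t,(.075,.06,h),T(72,150)),(t,(.075,-.06,h),T(238,98)),(t,(-.075,.06,0),T(145,372)),(t,(-.075,-.06,0),T(305,322)),
(s,(.075,.06,0),S(75,563)),(s,(-.075,.06,0),S(385,537)),(s,(.075,-.06,h),S(60,270)),(s,(-.075,-.06,h),S(345,245))]
p,r=fit(box,[.5,.1,0,.2]);print(p,r.round(1).tolist())
h=.018
lid=[(t,(.075,.06,h),T(600,35)),(t,(.075,-.06,h),T(765,52)),(t,(-.075,-.06,h),T(745,257)),(t,(-.075,.06,h),T(577,238)),
(s,(.075,-.06,h),S(130,38)),(s,(-.075,-.06,h),S(342,67)),(s,(.075,.06,h),S(65,127))]
q,r=fit(lid,[.5,-.1,0,-.1]);print(q,r.round(1).tolist())
for n,o in(('box',p),('lid',q)):print(n,np.hypot(o[0],o[1]))
import cv2
a=bot.read_camera('top');b=bot.read_camera('side')
def draw(im,n,P,col,f,o):
    pts=((proj(n,P)-o)*f).round().astype(int);cv2.polylines(im,[pts],True,col,1)
sq=lambda X,Y,z:np.array([(X,Y,z),(X,-Y,z),(-X,-Y,z),(-X,Y,z)])
ta=cv2.resize(a[135:255,155:375],None,fx=3.6,fy=3.6);sb=cv2.resize(b[185:325,200:300],None,fx=4.2,fy=4.2)
for im,n,f,o in((ta,t,3.6,(155,135)),(sb,s,4.2,(200,185))):
    for z in(0,.09):draw(im,n,place(p,sq(.075,.06,z)),(0,255,0),f,o)
    draw(im,n,place(p,sq(.068,.053,.09)),(255,255,0),f,o)
    for sx in(-1,1):
        for sy in(-1,1):draw(im,n,place(p,[(sx*.048-.0,sy*.075,.1),(sx*.074,sy*.075,.1)]),(0,0,255),f,o)
    draw(im,n,place(q,sq(.075,.06,.018)),(0,255,0),f,o);draw(im,n,place(q,sq(.007,.03,.046)),(0,0,255),f,o)
out=np.zeros((588,800,3),np.uint8);k=cv2.resize(ta,(400,218));
cv2.imwrite('pics/ov_t.png',ta);out=np.zeros((600,800,3),np.uint8)
out[:588,:420]=sb;out[:264,420:800]=cv2.resize(ta[60:390,0:475],(380,264));out[300:600,420:700]=cv2.resize(ta[0:300,540:792],(280,300))
cv2.imwrite('pics/ov.png',out)
E
```

```text
[ 0.52321392  0.18701718 -0.00305928  0.28560686] [[-1.6, -1.8], [0.2, -1.0], [0.3, 0.6], [1.4, 1.2], [0.1, 0.8], [-0.1, 0.1], [-0.7, -0.6], [1.2, 0.2]]
[ 0.59569705 -0.14880578 -0.00435283 -0.12175342] [[-0.4, 0.0], [-0.0, 0.5], [0.5, -0.0], [-0.1, -0.2], [-0.0, -0.0], [-0.2, 0.3], [0.0, -0.3]]
box 0.5556331856587409
lid 0.6140017428128142
```

View pics/ov.png

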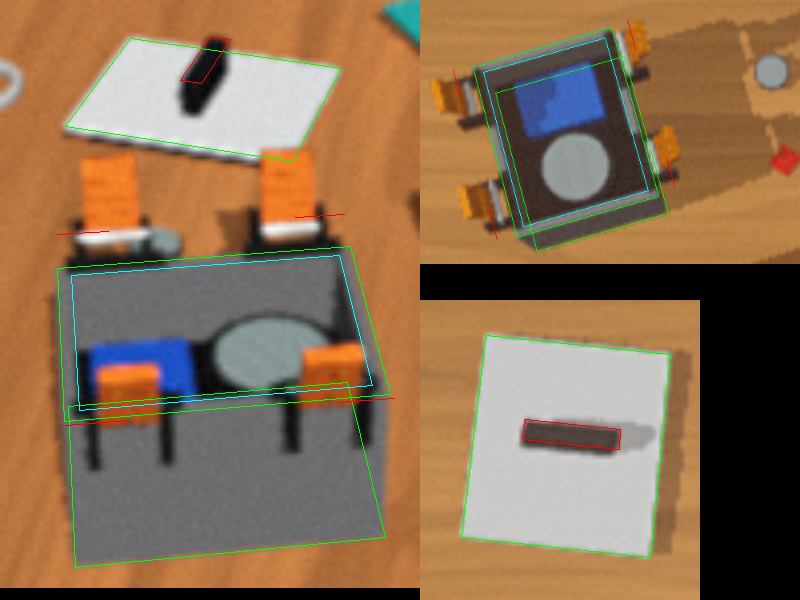

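Call:
carry_out([
  {"dx":52,"dy":-32,"dz":5,"hand":85},
  {"dx":52,"dy":-32,"dz":5,"hand":85},
  {"dx":52,"dy":-32,"dz":5,"hand":85},
  {"dx":52,"dy":-32,"dz":5,"hand":85},
  {"dx":52,"dy":-32,"dz":5,"hand":85},
  {"dx":52,"dy":-32,"dz":5,"hand":85},
  {"dx":52,"dy":-32,"dz":5,"hand":85},
  {"dx":52,"dy":-32,"dz":5,"hand":85},
], squeeze=40)

```text
invalid input
```

```bash
cat >> h.py <<'E'
def delta(x,y,z,yaw):
    "shift (tool axes, mm) and turn about tool z (rad) to put TCP at x,y,z with tool y axis at yaw"
    s=bot.observe();R=s['ee_rot'];d=R.T@(np.array([x,y,z])-s['eef_pos'])*1000
    ya=np.arctan2(R[1,1],R[0,1]);w=-(yaw-ya)
    print('t',round(s['time_s'],2),'eef',(s['eef_pos']*1000).round(1),'d',d.round(1),'wz',round((w+np.pi)%(2*np.pi)-np.pi,3),'zax',R[:,2].round(3),'F',s['wrist_force'].round(2),'gap',round(s['finger_gap'],3))
E
python3 - <<'E'
from h import *
delta(.5957,-.1488,.08,-.1218)
import cv2
b=cv2.imread('pics/b.npy.png');a=cv2.imread('pics/a.npy.png')
o=np.zeros((600,800,3),np.uint8)
o[:,:400]=cv2.resize(b[225:325,210:296],(400,465))[:600] if 0 else np.vstack([cv2.resize(b[230:322,212:292],(400,460),interpolation=cv2.INTER_CUBIC),np.zeros((140,400,3),np.uint8)])
o[:500,400:]=cv2.resize(a[150:250,156:236],(400,500),interpolation=cv2.INTER_CUBIC)
cv2.imwrite('pics/boxz.png',o)
E
```

```text
t 0.3 eef [ 281.2 -613.5  231. ] d [ 479.5 -291.3  151.2] wz -1.019 zax [-0.     0.001 -1.   ] F [ 0.99 -1.4   0.02] gap 0.997
```

View pics/boxz.png

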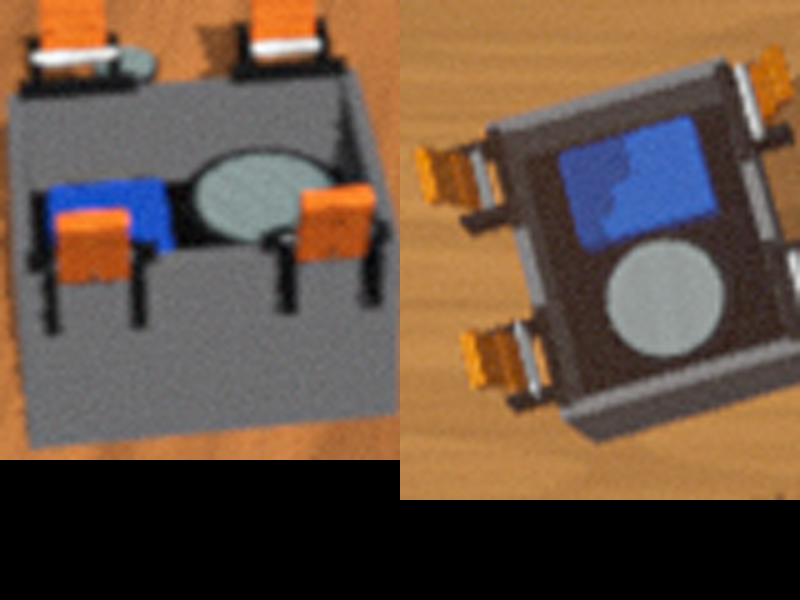

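The rim is the light band in the top view. Its corners are at (488,128), (728,58) and (562,410), and the bottom corner is at (600,442). I'll refit with these, then move giving every key.

```bash
python3 - <<'E'
from h import *
t,s='top','side'
A=lambda x,y:np.array((156+(x-400)/5,150+y/5));B=lambda x,y:np.array((212+x/5,230+y/5))
obs=[(t,(1,1,1),A(488,128)),(t,(1,-1,1),A(728,58)),(t,(-1,1,1),A(562,410)),(t,(-1,1,0),A(600,442)),(t,(-1,-1,0),np.array(T(305,322))),
(s,(1,-1,1),B(10,97)),(s,(-1,-1,1),B(352,72)),(s,(1,1,0),B(33,448)),(s,(-1,1,0),np.array(S(385,537)))]
def f(p,fix):
    L=np.array(p[4:7]) if not fix else np.array([.075,.06,.09])
    return np.concatenate([proj(n,place(p[:4],np.array(l)*L))[0]-uv for n,l,uv in obs])
for fix in(0,1):
    r=least_squares(f,[.52,.19,0,.28,.075,.06,.09],args=(fix,));print(r.x.round(4),r.fun.reshape(-1,2).round(1).tolist())
E
```

```text
[ 0.5236  0.1876 -0.0027  0.2871  0.0733  0.0593  0.0887] [[0.0, -0.2], [-0.6, 0.3], [0.3, 1.1], [-0.5, -0.3], [0.7, 0.4], [0.1, -0.0], [-0.0, -0.2], [-0.0, 0.0], [-1.1, -0.1]]
[ 0.5238  0.1872 -0.0038  0.2864  0.075   0.06    0.09  ] [[-0.2, -0.9], [-0.3, -0.6], [0.3, 1.7], [-0.4, 0.3], [1.4, 1.0], [-0.8, -0.3], [0.6, -0.6], [-0.9, 0.6], [-0.4, 0.4]]
```

Call:
carry_out([
  {"wx":0,"wy":0,"wz":0,"dx":52,"dy":-32,"dz":5,"hand":85},
  {"wx":0,"wy":0,"wz":0,"dx":52,"dy":-32,"dz":5,"hand":85},
  {"wx":0,"wy":0,"wz":0,"dx":52,"dy":-32,"dz":5,"hand":85},
  {"wx":0,"wy":0,"wz":0,"dx":52,"dy":-32,"dz":5,"hand":85},
  {"wx":0,"wy":0,"wz":0,"dx":52,"dy":-32,"dz":5,"hand":85},
  {"wx":0,"wy":0,"wz":0,"dx":52,"dy":-32,"dz":5,"hand":85},
  {"wx":0,"wy":0,"wz":0,"dx":52,"dy":-32,"dz":5,"hand":85},
  {"wx":0,"wy":0,"wz":0,"dx":52,"dy":-32,"dz":5,"hand":85},
], squeeze=40)

```text
time_s: 1.3
eef_pos: [0.5537, -0.2059, 0.1913]
ee_rot: [[0.909, 0.417, 0.0], [0.417, -0.909, -0.0], [0.0, 0.0, -1.0]]
wrist_force: [0.7, -0.2, 0.5]
finger_gap: 1.0
finger_force: 0.0
```

Call:
carry_out([
  {"wx":0,"wy":0,"wz":0,"dx":31,"dy":-17.2,"dz":5,"hand":85},
  {"wx":0,"wy":0,"wz":0,"dx":31,"dy":-17.2,"dz":5,"hand":85},
  {"wx":0,"wy":0,"wz":-0.17,"dx":0,"dy":0,"dz":16,"hand":85},
  {"wx":0,"wy":0,"wz":-0.17,"dx":0,"dy":0,"dz":16,"hand":85},
  {"wx":0,"wy":0,"wz":-0.17,"dx":0,"dy":0,"dz":16,"hand":85},
  {"wx":0,"wy":0,"wz":-0.17,"dx":0,"dy":0,"dz":16,"hand":85},
  {"wx":0,"wy":0,"wz":-0.17,"dx":0,"dy":0,"dz":16,"hand":60},
  {"wx":0,"wy":0,"wz":-0.169,"dx":0,"dy":0,"dz":16,"hand":60},
])

```text
time_s: 2.3
eef_pos: [0.5948, -0.1505, 0.0848]
ee_rot: [[0.116, 0.993, 0.0], [0.993, -0.116, 0.0], [0.0, 0.0, -1.0]]
wrist_force: [0.3, -0.2, -0.6]
finger_gap: 0.701
finger_force: 0.0
```

```bash
python3 - <<'E'
from h import *
delta(.5957,-.1488,.024,-.1218)
E
```

```text
t 2.3 eef [ 594.8 -150.5   84.8] d [ 1.8  0.7 60.8] wz 0.005 zax [ 0.  0. -1.] F [ 0.31 -0.17 -0.58] gap 0.701
```

Call:
carry_out([
  {"wx":0,"wy":0,"wz":0.005,"dx":1.8,"dy":0.7,"dz":15,"hand":60},
  {"wx":0,"wy":0,"wz":0,"dx":0,"dy":0,"dz":15,"hand":50},
  {"wx":0,"wy":0,"wz":0,"dx":0,"dy":0,"dz":15,"hand":40},
  {"wx":0,"wy":0,"wz":0,"dx":0,"dy":0,"dz":10,"hand":30},
  {"wx":0,"wy":0,"wz":0,"dx":0,"dy":0,"dz":5,"hand":25},
  {"wx":0,"wy":0,"wz":0,"dx":0,"dy":0,"dz":0,"hand":5},
  {"wx":0,"wy":0,"wz":0,"dx":0,"dy":0,"dz":0,"hand":5},
  {"wx":0,"wy":0,"wz":0,"dx":0,"dy":0,"dz":0,"hand":5},
])

```text
time_s: 3.3
eef_pos: [0.5957, -0.1488, 0.0255]
ee_rot: [[0.127, 0.992, 0.0], [0.992, -0.127, -0.0], [-0.0, 0.0, -1.0]]
wrist_force: [0.2, -0.5, -4.3]
finger_gap: 0.153
finger_force: 41.2
```

Call:
carry_out([
  {"wx":0,"wy":0,"wz":0,"dx":0,"dy":0,"dz":-6,"hand":5},
  {"wx":0,"wy":0,"wz":0,"dx":0,"dy":0,"dz":-20,"hand":5},
  {"wx":0,"wy":0,"wz":0,"dx":0,"dy":0,"dz":-28,"hand":5},
  {"wx":0,"wy":0,"wz":0,"dx":0,"dy":0,"dz":-28,"hand":5},
  {"wx":0,"wy":0,"wz":0,"dx":15,"dy":-5,"dz":-28,"hand":5},
  {"wx":0,"wy":0,"wz":0,"dx":30,"dy":-10,"dz":-28,"hand":5},
  {"wx":0,"wy":0,"wz":0,"dx":40,"dy":-14,"dz":-22,"hand":5},
  {"wx":0,"wy":0,"wz":0,"dx":40,"dy":-14,"dz":-8,"hand":5},
])

```text
time_s: 4.3
eef_pos: [0.5691, -0.0181, 0.1954]
ee_rot: [[0.127, 0.992, 0.003], [0.992, -0.127, 0.0], [0.0, 0.003, -1.0]]
wrist_force: [0.7, 0.1, -3.7]
finger_gap: 0.152
finger_force: 41.2
```

```bash
python3 - <<'E'
from h import *
delta(.5237,.1874,.19,.2865)
E
```

```text
t 4.3 eef [569.1 -18.1 195.4] d [198.1 -71.2   5.2] wz -0.414 zax [ 0.003  0.    -1.   ] F [ 0.72  0.12 -3.75] gap 0.152
```

Call:
carry_out([
  {"wx":0,"wy":0,"wz":0,"dx":44,"dy":-16,"dz":0,"hand":5},
  {"wx":0,"wy":0,"wz":0,"dx":44,"dy":-16,"dz":0,"hand":5},
  {"wx":0,"wy":0,"wz":0,"dx":44,"dy":-16,"dz":0,"hand":5},
  {"wx":0,"wy":0,"wz":0,"dx":40,"dy":-14,"dz":0,"hand":5},
  {"wx":0,"wy":0,"wz":-0.138,"dx":24,"dy":-8,"dz":0,"hand":5},
  {"wx":0,"wy":0,"wz":-0.138,"dx":0,"dy":0,"dz":0,"hand":5},
  {"wx":0,"wy":0,"wz":-0.138,"dx":0,"dy":0,"dz":0,"hand":5},
  {"wx":0,"wy":0,"wz":0,"dx":0,"dy":0,"dz":0,"hand":5},
])

```text
time_s: 5.3
eef_pos: [0.5242, 0.1838, 0.1937]
ee_rot: [[-0.282, 0.959, 0.0], [0.959, 0.282, 0.0], [0.0, 0.0, -1.0]]
wrist_force: [0.2, -0.4, -2.9]
finger_gap: 0.153
finger_force: 41.2
```

```bash
python3 - <<'E'
from h import *
import cv2
delta(.5237,.1874,.19,.2865)
b=bot.read_camera('side');a=bot.read_camera('top')
o=np.zeros((600,800,3),np.uint8)
o[:600,:400]=cv2.resize(b[200:320,212:292],(400,600),interpolation=cv2.INTER_CUBIC)
o[:500,400:]=cv2.resize(a[150:250,156:236],(400,500),interpolation=cv2.INTER_CUBIC)
cv2.imwrite('pics/hov.png',o)
E
```

```text
t 5.3 eef [524.2 183.8 193.7] d [3.6 0.5 3.7] wz -0.0 zax [ 0.  0. -1.] F [ 0.21 -0.36 -2.86] gap 0.153
```

View pics/hov.png

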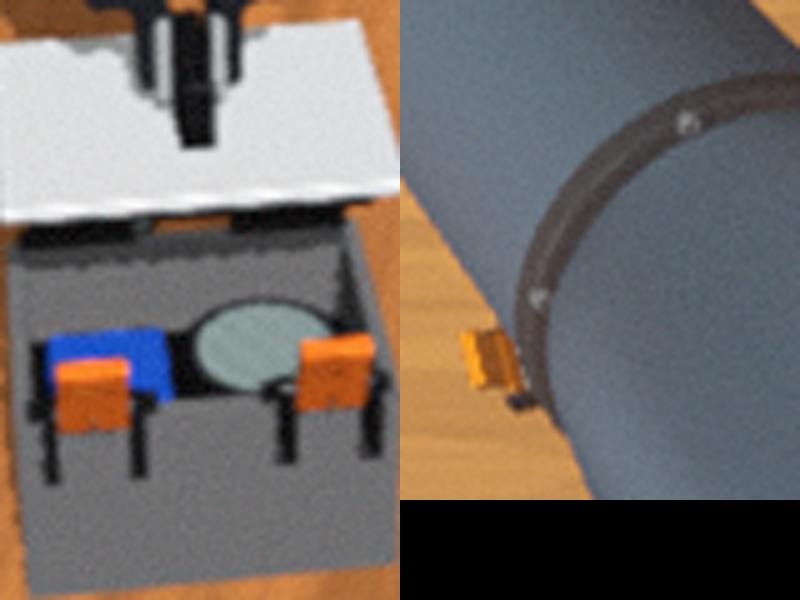

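```bash
cat >> h.py <<'E'
BOX=np.array([.5237,.1874,-.0033,.2865])
def toBox(P,p=BOX):
    c,s=np.cos(p[3]),np.sin(p[3]);d=np.asarray(P)-p[:3];return np.array([c*d[0]+s*d[1],-s*d[0]+c*d[1],d[2]])
def ray(n,uv):
    c=C[n];M=c['cam_to_world'];k=np.linalg.inv(c['K'])@[*uv,1];return M[:3,3],M[:3,:3]@(k*[1,-1,-1])
def tri(u,v):
    f=lambda P:np.r_[proj('top',P)[0]-u,proj('side',P)[0]-v];r=least_squares(f,[.5,.2,.1]);return r.x,r.fun
def atz(n,uv,z):
    o,d=ray(n,uv);return o+d*(z-o[2])/d[2]
E
python3 - <<'E'
from h import *
A=lambda x,y:np.array((156+(x-400)/5,150+y/5));H=lambda x,y:np.array((212+x/5,200+y/5))
for nm,u,v in(('c end',A(422,178),H(92,364)),('d end',A(467,361),H(336,337))):
    P,r=tri(u,v);print(nm,(toBox(P)*1000).round(1),r.round(1))
for nm,u in(('c pin',A(485,178)),('d pin',A(525,357)),('b? pin',A(795,275)),('b pin',A(748,95))):
    print(nm,(toBox(atz('top',u,.1))*1000).round(1))
# predicted lid corners now vs seen
e=bot.observe()['eef_pos'];p=[e[0],e[1],e[2]-.0255-.0035,.2865]
q=proj('side',place(p,[(.075,.06,.018),(-.075,.06,.018),(-.075,-.06,.018)]));print(((q-[212,200])*5).round())
E
```

```text
c end [ 44.2  86.9 138.6] [-0.  -0.7  0.5  0.2]
d end [-45.3  86.9 141.7] [ 0.  -0.8  0.6  0.1]
c pin [ 44.9  65.  103.3]
d pin [-44.2  67.9 103.3]
b? pin [-42.5 -63.8 103.3]
b pin [ 48.5 -65.6 103.3]
[[ -0. 216.]
 [409. 185.]
 [359.  23.]]
```

Call:
carry_out([
  {"wx":0,"wy":0,"wz":0,"dx":3.6,"dy":0.5,"dz":4,"hand":5},
  {"wx":0,"wy":0,"wz":0,"dx":0,"dy":0,"dz":12,"hand":5},
  {"wx":0,"wy":0,"wz":0,"dx":0,"dy":0,"dz":14,"hand":5},
  {"wx":0,"wy":0,"wz":0,"dx":0,"dy":0,"dz":14,"hand":5},
  {"wx":0,"wy":0,"wz":0,"dx":0,"dy":0,"dz":12,"hand":5},
  {"wx":0,"wy":0,"wz":0,"dx":0,"dy":0,"dz":9,"hand":5},
  {"wx":0,"wy":0,"wz":0,"dx":0,"dy":0,"dz":4,"hand":5},
  {"wx":0,"wy":0,"wz":0,"dx":0,"dy":0,"dz":0,"hand":5},
])

```text
time_s: 6.4
eef_pos: [0.5237, 0.1876, 0.1242]
ee_rot: [[-0.283, 0.959, -0.0], [0.959, 0.283, 0.0], [0.0, -0.0, -1.0]]
wrist_force: [-0.8, -0.0, -2.6]
finger_gap: 0.157
finger_force: 41.1
```

```bash
python3 - <<'E'
from h import *
delta(.5237,.1874,.111,.2865)
E
```

```text
t 6.4 eef [523.7 187.6 124.2] d [-0.2 -0.1 13.2] wz 0.0 zax [-0.  0. -1.] F [-0.82 -0.02 -2.58] gap 0.157
```

Call:
carry_out([
  {"wx":0,"wy":0,"wz":0,"dx":0,"dy":0,"dz":2,"hand":5},
  {"wx":0,"wy":0,"wz":0,"dx":0,"dy":0,"dz":2,"hand":5},
  {"wx":0,"wy":0,"wz":0,"dx":0,"dy":0,"dz":2,"hand":5},
  {"wx":0,"wy":0,"wz":0,"dx":0,"dy":0,"dz":2,"hand":5},
  {"wx":0,"wy":0,"wz":0,"dx":0,"dy":0,"dz":2,"hand":5},
  {"wx":0,"wy":0,"wz":0,"dx":0,"dy":0,"dz":1,"hand":5},
  {"wx":0,"wy":0,"wz":0,"dx":0,"dy":0,"dz":0,"hand":5},
  {"wx":0,"wy":0,"wz":0,"dx":0,"dy":0,"dz":0,"hand":5},
])

```text
time_s: 7.4
eef_pos: [0.5237, 0.1876, 0.1133]
ee_rot: [[-0.283, 0.959, 0.0], [0.959, 0.283, 0.0], [0.0, 0.0, -1.0]]
wrist_force: [-1.2, -0.4, -3.2]
finger_gap: 0.154
finger_force: 41.1
```

Call:
carry_out([
  {"wx":0,"wy":0,"wz":0,"dx":0,"dy":0,"dz":0.5,"hand":5},
  {"wx":0,"wy":0,"wz":0,"dx":0,"dy":0,"dz":0.5,"hand":5},
  {"wx":0,"wy":0,"wz":0,"dx":0,"dy":0,"dz":0.5,"hand":5},
  {"wx":0,"wy":0,"wz":0,"dx":0,"dy":0,"dz":0.5,"hand":5},
  {"wx":0,"wy":0,"wz":0,"dx":0,"dy":0,"dz":0.5,"hand":5},
  {"wx":0,"wy":0,"wz":0,"dx":0,"dy":0,"dz":0.5,"hand":5},
  {"wx":0,"wy":0,"wz":0,"dx":0,"dy":0,"dz":0,"hand":5},
  {"wx":0,"wy":0,"wz":0,"dx":0,"dy":0,"dz":0,"hand":5},
])

```text
time_s: 8.4
eef_pos: [0.5237, 0.1876, 0.1103]
ee_rot: [[-0.283, 0.959, -0.0], [0.959, 0.283, 0.0], [0.0, -0.0, -1.0]]
wrist_force: [0.4, 1.0, -3.3]
finger_gap: 0.155
finger_force: 41.2
```

Call:
carry_out([
  {"wx":0,"wy":0,"wz":0,"dx":0,"dy":0,"dz":0.4,"hand":5},
  {"wx":0,"wy":0,"wz":0,"dx":0,"dy":0,"dz":0.4,"hand":5},
  {"wx":0,"wy":0,"wz":0,"dx":0,"dy":0,"dz":0.4,"hand":5},
  {"wx":0,"wy":0,"wz":0,"dx":0,"dy":0,"dz":0,"hand":5},
  {"wx":0,"wy":0,"wz":0,"dx":0,"dy":0,"dz":0,"hand":5},
  {"wx":0,"wy":0,"wz":0,"dx":0,"dy":0,"dz":0,"hand":5},
  {"wx":0,"wy":0,"wz":0,"dx":0,"dy":0,"dz":0,"hand":5},
  {"wx":0,"wy":0,"wz":0,"dx":0,"dy":0,"dz":0,"hand":5},
])

```text
time_s: 9.4
eef_pos: [0.5238, 0.1876, 0.1091]
ee_rot: [[-0.283, 0.959, 0.0], [0.959, 0.283, 0.0], [-0.0, 0.0, -1.0]]
wrist_force: [-1.3, -1.0, 2.6]
finger_gap: 0.154
finger_force: 41.9
```

Call:
carry_out([
  {"wx":0,"wy":0,"wz":0,"dx":0,"dy":0,"dz":0,"hand":20},
  {"wx":0,"wy":0,"wz":0,"dx":0,"dy":0,"dz":0,"hand":40},
  {"wx":0,"wy":0,"wz":0,"dx":0,"dy":0,"dz":0,"hand":40},
  {"wx":0,"wy":0,"wz":0,"dx":0,"dy":0,"dz":0,"hand":40},
  {"wx":0,"wy":0,"wz":0,"dx":0,"dy":0,"dz":-10,"hand":40},
  {"wx":0,"wy":0,"wz":0,"dx":0,"dy":0,"dz":-20,"hand":40},
  {"wx":0,"wy":0,"wz":0,"dx":0,"dy":0,"dz":-25,"hand":40},
  {"wx":0,"wy":0,"wz":0,"dx":0,"dy":0,"dz":-20,"hand":0},
])

```text
time_s: 10.4
eef_pos: [0.5239, 0.1878, 0.1858]
ee_rot: [[-0.283, 0.959, 0.001], [0.959, 0.283, 0.001], [0.0, 0.001, -1.0]]
wrist_force: [-0.1, -0.8, -1.5]
finger_gap: 0.267
finger_force: 0.0
```

```bash
python3 - <<'E'
from h import *
import cv2
b=bot.read_camera('side');a=bot.read_camera('top')
o=np.zeros((600,800,3),np.uint8)
o[:600,:400]=cv2.resize(b[200:320,212:292],(400,600),interpolation=cv2.INTER_CUBIC)
o[:500,400:]=cv2.resize(a[150:250,156:236],(400,500),interpolation=cv2.INTER_CUBIC)
cv2.imwrite('pics/set.png',o)
q=proj('side',place([*BOX[:3],BOX[3]],[(.075,.06,.103),(-.075,.06,.103),(-.075,-.06,.103),(.075,-.06,.103)]));print(((q-[212,200])*5).round())
delta(.5237,.1874,.19,.2865)
E
```

```text
[[ 13. 401.]
 [404. 368.]
 [356. 194.]
 [  4. 220.]]
t 10.5 eef [524.8 188.3 186.8] d [-0.5 -1.3 -3.2] wz 0.0 zax [ 0.004  0.002 -1.   ] F [-0.6   0.06 -0.25] gap 0.092
```

View pics/set.png

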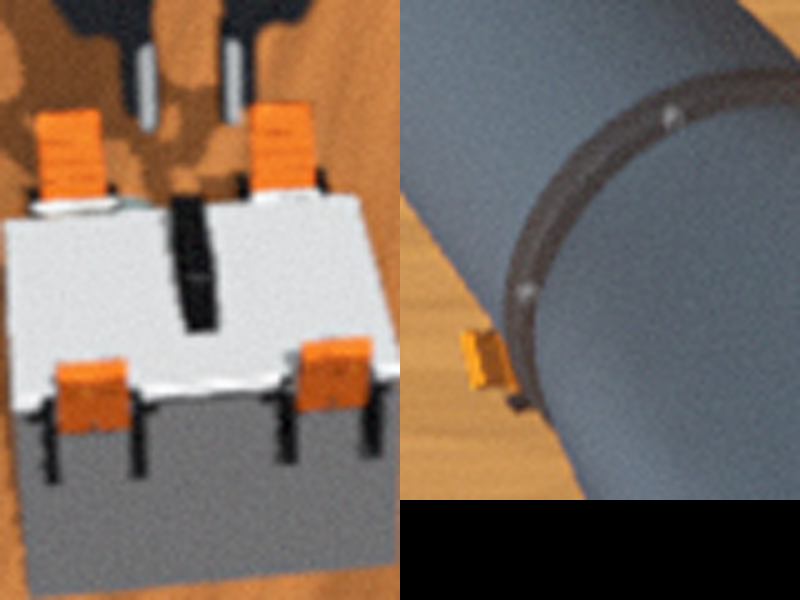

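Lid is seated square: the flange corners at (5,220), (356,197) and (400,370) match the prediction. All clips are still open. Next is clip c (+x,+y); tool x is box +y and tool y is box +x.

Call:
carry_out([
  {"wx":0,"wy":0,"wz":0,"dx":30,"dy":12,"dz":0,"hand":0},
  {"wx":0,"wy":0,"wz":0,"dx":42,"dy":16,"dz":0,"hand":0},
  {"wx":0,"wy":0,"wz":0,"dx":40,"dy":15,"dz":0,"hand":0},
  {"wx":0,"wy":0,"wz":0,"dx":0,"dy":0,"dz":15,"hand":0},
  {"wx":0,"wy":0,"wz":0,"dx":0,"dy":0,"dz":25,"hand":0},
  {"wx":0,"wy":0,"wz":0,"dx":0,"dy":0,"dz":17,"hand":0},
  {"wx":0,"wy":0,"wz":0,"dx":0,"dy":0,"dz":3,"hand":0},
  {"wx":0,"wy":0,"wz":0,"dx":0,"dy":0,"dz":0,"hand":0},
])

```text
time_s: 11.5
eef_pos: [0.5335, 0.307, 0.1243]
ee_rot: [[-0.283, 0.959, 0.0], [0.959, 0.283, 0.0], [0.0, 0.0, -1.0]]
wrist_force: [0.0, 0.3, 0.1]
finger_gap: -0.001
finger_force: 0.0
```

```bash
cat >> h.py <<'E'
def st():
    s=bot.observe();c,si=np.cos(BOX[3]),np.sin(BOX[3]);p=toBox(s['eef_pos'],np.r_[BOX[:2],0,BOX[3]])
    print('t',round(s['time_s'],2),'box x,y,z',(p*1000).round(1),'F',s['wrist_force'].round(2),'gap',round(s['finger_gap'],3))
E
python3 -c "
from h import *
st()"
```

```text
t 11.5 box x,y,z [ 43.2 111.9 124.3] F [0.05 0.27 0.09] gap -0.001
```

Call:
carry_out([
  {"wx":0,"wy":0,"wz":0,"dx":-8,"dy":1,"dz":0,"hand":0},
  {"wx":0,"wy":0,"wz":0,"dx":-8,"dy":0,"dz":0,"hand":0},
  {"wx":0,"wy":0,"wz":0,"dx":-5,"dy":0,"dz":0,"hand":0},
  {"wx":0,"wy":0,"wz":0,"dx":-4,"dy":0,"dz":0,"hand":0},
  {"wx":0,"wy":0,"wz":0,"dx":-4,"dy":0,"dz":-1,"hand":0},
  {"wx":0,"wy":0,"wz":0,"dx":-3,"dy":0,"dz":-1.5,"hand":0},
  {"wx":0,"wy":0,"wz":0,"dx":-2,"dy":0,"dz":-1.5,"hand":0},
  {"wx":0,"wy":0,"wz":0,"dx":0,"dy":0,"dz":0,"hand":0},
])

```text
time_s: 12.5
eef_pos: [0.5437, 0.2746, 0.1281]
ee_rot: [[-0.283, 0.959, -0.0], [0.959, 0.283, -0.0], [-0.0, -0.0, -1.0]]
wrist_force: [-0.3, 1.4, 0.7]
finger_gap: 0.0
finger_force: 1.2
```

```bash
python3 -c "
from h import *
st()"
```

```text
t 12.5 box x,y,z [ 43.8  78.  128.1] F [-0.34  1.35  0.72] gap 0.0
```

Call:
carry_out([
  {"wx":0,"wy":0,"wz":0,"dx":-4,"dy":0,"dz":-2,"hand":0},
  {"wx":0,"wy":0,"wz":0,"dx":-4,"dy":0,"dz":-2,"hand":0},
  {"wx":0,"wy":0,"wz":0,"dx":-3,"dy":0,"dz":-1,"hand":0},
  {"wx":0,"wy":0,"wz":0,"dx":-4,"dy":0,"dz":1,"hand":0},
  {"wx":0,"wy":0,"wz":0,"dx":-4,"dy":0,"dz":1.5,"hand":0},
  {"wx":0,"wy":0,"wz":0,"dx":-4,"dy":0,"dz":2.5,"hand":0},
  {"wx":0,"wy":0,"wz":0,"dx":0,"dy":0,"dz":0,"hand":0},
  {"wx":0,"wy":0,"wz":0,"dx":0,"dy":0,"dz":0,"hand":0},
])

```text
time_s: 13.5
eef_pos: [0.5505, 0.2527, 0.1282]
ee_rot: [[-0.283, 0.959, 0.0], [0.959, 0.283, -0.0], [-0.0, 0.0, -1.0]]
wrist_force: [-0.8, 3.8, 1.3]
finger_gap: -0.002
finger_force: 1.8
```

```bash
python3 -c "
from h import *
st()"
```

```text
t 13.5 box x,y,z [ 44.2  55.1 128.2] F [-0.83  3.83  1.29] gap -0.002
```

```bash
python3 - <<'E'
from h import *
import cv2
b=bot.read_camera('side')
cv2.imwrite('pics/push.png',cv2.resize(b[212:302,205:305],(800,600)[:0] or (660,594),interpolation=cv2.INTER_CUBIC))
s=bot.observe();print(s['wrist_torque'],s['wrist_force'])
E
```

```text
[0.80101603 0.19275371 0.01799513] [-0.94429202  3.63439675  1.31399705]
```

View pics/push.png

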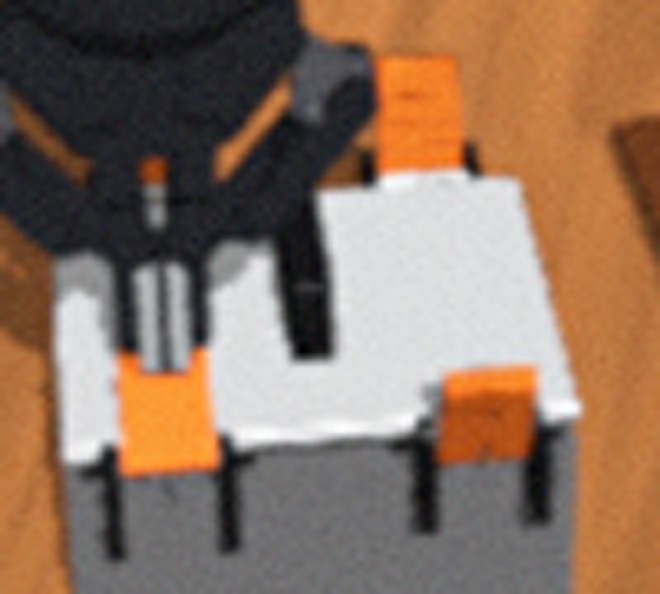

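The side view shows clip c swung inward, with the fingertip on its tab near (160,365). Continuing down.

Call:
carry_out([
  {"wx":0,"wy":0,"wz":0,"dx":-1,"dy":0,"dz":1,"hand":0},
  {"wx":0,"wy":0,"wz":0,"dx":-1,"dy":0,"dz":1,"hand":0},
  {"wx":0,"wy":0,"wz":0,"dx":-1,"dy":0,"dz":1,"hand":0},
  {"wx":0,"wy":0,"wz":0,"dx":-1,"dy":0,"dz":1,"hand":0},
  {"wx":0,"wy":0,"wz":0,"dx":-0.5,"dy":0,"dz":1,"hand":0},
  {"wx":0,"wy":0,"wz":0,"dx":-0.5,"dy":0,"dz":1,"hand":0},
  {"wx":0,"wy":0,"wz":0,"dx":0,"dy":0,"dz":0,"hand":0},
  {"wx":0,"wy":0,"wz":0,"dx":0,"dy":0,"dz":0,"hand":0},
])

```text
time_s: 14.55
eef_pos: [0.5523, 0.2471, 0.1226]
ee_rot: [[-0.282, 0.959, 0.001], [0.959, 0.282, -0.001], [-0.001, 0.001, -1.0]]
wrist_force: [-1.3, 0.9, 7.5]
finger_gap: 0.001
finger_force: 3.6
```

```bash
python3 -c "
from h import *
st()"
```

```text
t 14.55 box x,y,z [ 44.3  49.2 122.6] F [-1.32  0.9   7.51] gap 0.001
```

Call:
carry_out([
  {"wx":0,"wy":0,"wz":0,"dx":-0.6,"dy":0,"dz":1,"hand":0},
  {"wx":0,"wy":0,"wz":0,"dx":-0.6,"dy":0,"dz":1,"hand":0},
  {"wx":0,"wy":0,"wz":0,"dx":-0.6,"dy":0,"dz":1,"hand":0},
  {"wx":0,"wy":0,"wz":0,"dx":-0.6,"dy":0,"dz":1,"hand":0},
  {"wx":0,"wy":0,"wz":0,"dx":-0.6,"dy":0,"dz":1,"hand":0},
  {"wx":0,"wy":0,"wz":0,"dx":-0.5,"dy":0,"dz":1,"hand":0},
  {"wx":0,"wy":0,"wz":0,"dx":0,"dy":0,"dz":0,"hand":0},
  {"wx":0,"wy":0,"wz":0,"dx":0,"dy":0,"dz":0,"hand":0},
])

```text
time_s: 15.55
eef_pos: [0.5535, 0.243, 0.1167]
ee_rot: [[-0.282, 0.959, 0.001], [0.959, 0.282, -0.002], [-0.002, 0.001, -1.0]]
wrist_force: [-0.8, -1.3, 8.9]
finger_gap: -0.002
finger_force: 4.2
```

```bash
python3 -c "
from h import *
st()"
```

```text
t 15.55 box x,y,z [ 44.3  44.9 116.7] F [-0.83 -1.35  8.95] gap -0.002
```

Call:
carry_out([
  {"wx":0,"wy":0,"wz":0,"dx":-0.2,"dy":0,"dz":0.5,"hand":0},
  {"wx":0,"wy":0,"wz":0,"dx":-0.2,"dy":0,"dz":0.5,"hand":0},
  {"wx":0,"wy":0,"wz":0,"dx":0,"dy":0,"dz":0.5,"hand":0},
  {"wx":0,"wy":0,"wz":0,"dx":0,"dy":0,"dz":0,"hand":0},
  {"wx":0,"wy":0,"wz":0,"dx":0,"dy":0,"dz":0,"hand":0},
  {"wx":0,"wy":0,"wz":0,"dx":0,"dy":0,"dz":0,"hand":0},
  {"wx":0,"wy":0,"wz":0,"dx":0,"dy":0,"dz":0,"hand":0},
  {"wx":0,"wy":0,"wz":0,"dx":0,"dy":0,"dz":0,"hand":0},
])

```text
time_s: 16.55
eef_pos: [0.5537, 0.2423, 0.1152]
ee_rot: [[-0.282, 0.96, 0.001], [0.96, 0.282, -0.002], [-0.003, 0.001, -1.0]]
wrist_force: [-2.0, -2.0, 9.2]
finger_gap: 0.001
finger_force: 4.4
```

Call:
carry_out([
  {"wx":0,"wy":0,"wz":0,"dx":0,"dy":0,"dz":0.5,"hand":0},
  {"wx":0,"wy":0,"wz":0,"dx":0,"dy":0,"dz":0.5,"hand":0},
  {"wx":0,"wy":0,"wz":0,"dx":0,"dy":0,"dz":0.4,"hand":0},
  {"wx":0,"wy":0,"wz":0,"dx":0,"dy":0,"dz":0,"hand":0},
  {"wx":0,"wy":0,"wz":0,"dx":0,"dy":0,"dz":0,"hand":0},
  {"wx":0,"wy":0,"wz":0,"dx":0,"dy":0,"dz":0,"hand":0},
  {"wx":0,"wy":0,"wz":0,"dx":0,"dy":0,"dz":0,"hand":0},
  {"wx":0,"wy":0,"wz":0,"dx":0,"dy":0,"dz":0,"hand":0},
])

```text
time_s: 17.55
eef_pos: [0.5539, 0.2416, 0.1137]
ee_rot: [[-0.281, 0.96, 0.001], [0.96, 0.281, -0.003], [-0.003, 0.0, -1.0]]
wrist_force: [-0.8, -3.8, 9.1]
finger_gap: -0.003
finger_force: 4.3
```

Call:
carry_out([
  {"wx":0,"wy":0,"wz":0,"dx":0,"dy":0,"dz":0.4,"hand":0},
  {"wx":0,"wy":0,"wz":0,"dx":0,"dy":0,"dz":0.4,"hand":0},
  {"wx":0,"wy":0,"wz":0,"dx":0,"dy":0,"dz":0.4,"hand":0},
  {"wx":0,"wy":0,"wz":0,"dx":0,"dy":0,"dz":0,"hand":0},
  {"wx":0,"wy":0,"wz":0,"dx":0,"dy":0,"dz":0,"hand":0},
  {"wx":0,"wy":0,"wz":0,"dx":0,"dy":0,"dz":0,"hand":0},
  {"wx":0,"wy":0,"wz":0,"dx":0,"dy":0,"dz":0,"hand":0},
  {"wx":0,"wy":0,"wz":0,"dx":0,"dy":0,"dz":0,"hand":0},
])

```text
time_s: 18.55
eef_pos: [0.554, 0.2412, 0.1124]
ee_rot: [[-0.281, 0.96, 0.001], [0.96, 0.281, -0.004], [-0.004, 0.0, -1.0]]
wrist_force: [0.7, -3.8, 8.6]
finger_gap: -0.001
finger_force: 3.8
```

Call:
carry_out([
  {"wx":0,"wy":0,"wz":0,"dx":0,"dy":0,"dz":0.4,"hand":0},
  {"wx":0,"wy":0,"wz":0,"dx":0,"dy":0,"dz":0.4,"hand":0},
  {"wx":0,"wy":0,"wz":0,"dx":0,"dy":0,"dz":0.4,"hand":0},
  {"wx":0,"wy":0,"wz":0,"dx":0,"dy":0,"dz":0,"hand":0},
  {"wx":0,"wy":0,"wz":0,"dx":0,"dy":0,"dz":0,"hand":0},
  {"wx":0,"wy":0,"wz":0,"dx":0,"dy":0,"dz":0,"hand":0},
  {"wx":0,"wy":0,"wz":0,"dx":0,"dy":0,"dz":0,"hand":0},
  {"wx":0,"wy":0,"wz":0,"dx":0,"dy":0,"dz":0,"hand":0},
])

```text
time_s: 19.55
eef_pos: [0.5529, 0.2442, 0.1108]
ee_rot: [[-0.283, 0.959, -0.0], [0.959, 0.283, -0.0], [-0.0, -0.0, -1.0]]
wrist_force: [0.7, -2.9, 3.4]
finger_gap: -0.001
finger_force: 2.0
```

Call:
carry_out([
  {"wx":0,"wy":0,"wz":0,"dx":0,"dy":0,"dz":0.3,"hand":0},
  {"wx":0,"wy":0,"wz":0,"dx":0,"dy":0,"dz":0.3,"hand":0},
  {"wx":0,"wy":0,"wz":0,"dx":0,"dy":0,"dz":0,"hand":0},
  {"wx":0,"wy":0,"wz":0,"dx":0,"dy":0,"dz":0,"hand":0},
  {"wx":0,"wy":0,"wz":0,"dx":0,"dy":0,"dz":0,"hand":0},
  {"wx":0,"wy":0,"wz":0,"dx":0,"dy":0,"dz":0,"hand":0},
  {"wx":0,"wy":0,"wz":0,"dx":0,"dy":0,"dz":0,"hand":0},
  {"wx":0,"wy":0,"wz":0,"dx":0,"dy":0,"dz":0,"hand":0},
])

```text
time_s: 20.55
eef_pos: [0.5528, 0.2444, 0.1101]
ee_rot: [[-0.283, 0.959, -0.0], [0.959, 0.283, 0.0], [0.0, -0.0, -1.0]]
wrist_force: [0.0, -0.5, 1.0]
finger_gap: -0.0
finger_force: 0.5
```

Call:
carry_out([
  {"wx":0,"wy":0,"wz":0,"dx":0,"dy":0,"dz":-15,"hand":0},
  {"wx":0,"wy":0,"wz":0,"dx":0,"dy":0,"dz":-32,"hand":0},
  {"wx":0,"wy":0,"wz":0,"dx":0,"dy":0,"dz":-28,"hand":0},
  {"wx":0,"wy":0,"wz":0,"dx":-38,"dy":-20,"dz":0,"hand":0},
  {"wx":0,"wy":0,"wz":0,"dx":-46,"dy":-26,"dz":0,"hand":0},
  {"wx":0,"wy":0,"wz":0,"dx":-46,"dy":-26,"dz":0,"hand":0},
  {"wx":0,"wy":0,"wz":0,"dx":-28,"dy":-17,"dz":0,"hand":0},
  {"wx":0,"wy":0,"wz":0,"dx":0,"dy":0,"dz":0,"hand":0},
])

```text
time_s: 21.55
eef_pos: [0.5118, 0.0647, 0.186]
ee_rot: [[-0.279, 0.96, 0.0], [0.96, 0.279, -0.001], [-0.001, -0.0, -1.0]]
wrist_force: [0.3, 0.4, 0.6]
finger_gap: 0.0
finger_force: 0.0
```

```bash
python3 - <<'E'
from h import *
import cv2
st();b=bot.read_camera('side');cv2.imwrite('pics/c_side.png',b)
# orange check: pixels where clip_c tab (home) should be vs upright
hsv=cv2.cvtColor(b,cv2.COLOR_BGR2HSV);m=cv2.inRange(hsv,(5,170,130),(18,255,255))
m[:235]=0;m[300:]=0;m[:,:205]=0;m[:,300:]=0
n,_,s,c=cv2.connectedComponentsWithStats(m)
for i in range(1,n):
    if s[i,4]>40:print(s[i],c[i].round(1))
for nm,x in(('c',.0445),('d',-.0445)):
  for th in(0,.2,1.57):
    e=lambda r:(x,.0665-(r*np.cos(th)-.01*np.sin(th)),.1+r*np.sin(th)+.01*np.cos(th))
    print(nm,th,proj('side',place(BOX,[e(0),e(40e-3)])).round(1).tolist())
E
```

```text
t 21.55 box x,y,z [ -46.1 -114.4  186. ] F [0.28 0.38 0.63] gap 0.0
[205 235  29  16 122] [218.4 239.2]
[285 235  13  34 120] [290.9 250.2]
[205 249   7  18  58] [207.8 257.9]
[205 265   9  27  86] [208.8 277.6]
[223 265  15  17 187] [229.4 273.3]
[293 267   7  11  42] [296.3 272.2]
[272 268  14  14 169] [278.4 274.4]
c 0 [[230.8, 278.1], [229.6, 265.1]]
c 0.2 [[230.8, 278.9], [229.5, 262.8]]
c 1.57 [[231.3, 285.7], [230.4, 268.8]]
d 0 [[277.6, 274.2], [274.7, 261.5]]
d 0.2 [[277.8, 274.9], [274.9, 259.2]]
d 1.57 [[278.3, 281.6], [278.6, 264.9]]
```

Clip c is home: its orange patch spans rows 265–281, which matches angle 0. Next is clip a.

Call:
carry_out([
  {"wx":0,"wy":0,"wz":0,"dx":2.4,"dy":1.6,"dz":18,"hand":0},
  {"wx":0,"wy":0,"wz":0,"dx":0,"dy":0,"dz":26,"hand":0},
  {"wx":0,"wy":0,"wz":0,"dx":0,"dy":0,"dz":15,"hand":0},
  {"wx":0,"wy":0,"wz":0,"dx":0,"dy":0,"dz":2.7,"hand":0},
  {"wx":0,"wy":0,"wz":0,"dx":7,"dy":0,"dz":0,"hand":0},
  {"wx":0,"wy":0,"wz":0,"dx":8,"dy":0,"dz":0,"hand":0},
  {"wx":0,"wy":0,"wz":0,"dx":6,"dy":0,"dz":0,"hand":0},
  {"wx":0,"wy":0,"wz":0,"dx":4,"dy":0,"dz":0,"hand":0},
])

```text
time_s: 22.6
eef_pos: [0.5062, 0.0945, 0.1239]
ee_rot: [[-0.283, 0.959, 0.001], [0.959, 0.283, -0.0], [-0.0, 0.001, -1.0]]
wrist_force: [0.7, -3.1, 1.3]
finger_gap: 0.001
finger_force: 1.7
```

Call:
carry_out([
  {"wx":0,"wy":0,"wz":0,"dx":4,"dy":0,"dz":-1,"hand":0},
  {"wx":0,"wy":0,"wz":0,"dx":3,"dy":0,"dz":-1.5,"hand":0},
  {"wx":0,"wy":0,"wz":0,"dx":4,"dy":0,"dz":-3,"hand":0},
  {"wx":0,"wy":0,"wz":0,"dx":4,"dy":0,"dz":-2.5,"hand":0},
  {"wx":0,"wy":0,"wz":0,"dx":4,"dy":0,"dz":-1,"hand":0},
  {"wx":0,"wy":0,"wz":0,"dx":4,"dy":0,"dz":1,"hand":0},
  {"wx":0,"wy":0,"wz":0,"dx":4,"dy":0,"dz":1.5,"hand":0},
  {"wx":0,"wy":0,"wz":0,"dx":4,"dy":0,"dz":2.5,"hand":0},
])

```text
time_s: 23.6
eef_pos: [0.4973, 0.124, 0.1275]
ee_rot: [[-0.283, 0.959, 0.0], [0.959, 0.283, -0.0], [-0.0, 0.0, -1.0]]
wrist_force: [1.1, -5.4, 3.5]
finger_gap: 0.001
finger_force: 3.1
```

```bash
python3 -c "
from h import *
st()"
```

```text
t 23.6 box x,y,z [-43.2 -53.4 127.5] F [ 1.13 -5.45  3.49] gap 0.001
```

Call:
carry_out([
  {"wx":0,"wy":0,"wz":0,"dx":1.2,"dy":0,"dz":1.2,"hand":0},
  {"wx":0,"wy":0,"wz":0,"dx":1.2,"dy":0,"dz":1.2,"hand":0},
  {"wx":0,"wy":0,"wz":0,"dx":1.2,"dy":0,"dz":1.3,"hand":0},
  {"wx":0,"wy":0,"wz":0,"dx":1.1,"dy":0,"dz":1.3,"hand":0},
  {"wx":0,"wy":0,"wz":0,"dx":1,"dy":0,"dz":1.4,"hand":0},
  {"wx":0,"wy":0,"wz":0,"dx":0.8,"dy":0,"dz":1.4,"hand":0},
  {"wx":0,"wy":0,"wz":0,"dx":0.7,"dy":0,"dz":1.4,"hand":0},
  {"wx":0,"wy":0,"wz":0,"dx":0.5,"dy":0,"dz":1,"hand":0},
])

```text
time_s: 24.6
eef_pos: [0.4948, 0.133, 0.1179]
ee_rot: [[-0.284, 0.959, 0.0], [0.959, 0.284, 0.002], [0.001, 0.001, -1.0]]
wrist_force: [-3.0, -0.9, 9.5]
finger_gap: -0.0
finger_force: 4.8
```

```bash
python3 -c "
from h import *
st()"
```

```text
t 24.6 box x,y,z [-43.1 -44.1 117.9] F [-3.05 -0.85  9.51] gap -0.0
```

Call:
carry_out([
  {"wx":0,"wy":0,"wz":0,"dx":0,"dy":0,"dz":0.5,"hand":0},
  {"wx":0,"wy":0,"wz":0,"dx":0,"dy":0,"dz":0.5,"hand":0},
  {"wx":0,"wy":0,"wz":0,"dx":0,"dy":0,"dz":0.5,"hand":0},
  {"wx":0,"wy":0,"wz":0,"dx":0,"dy":0,"dz":0,"hand":0},
  {"wx":0,"wy":0,"wz":0,"dx":0,"dy":0,"dz":0,"hand":0},
  {"wx":0,"wy":0,"wz":0,"dx":0,"dy":0,"dz":0,"hand":0},
  {"wx":0,"wy":0,"wz":0,"dx":0,"dy":0,"dz":0,"hand":0},
  {"wx":0,"wy":0,"wz":0,"dx":0,"dy":0,"dz":0,"hand":0},
])

```text
time_s: 25.6
eef_pos: [0.4947, 0.1337, 0.1165]
ee_rot: [[-0.285, 0.959, 0.001], [0.959, 0.285, 0.003], [0.002, 0.001, -1.0]]
wrist_force: [-3.6, 1.4, 10.8]
finger_gap: -0.005
finger_force: 4.9
```

Call:
carry_out([
  {"wx":0,"wy":0,"wz":0,"dx":0,"dy":0,"dz":0.4,"hand":0},
  {"wx":0,"wy":0,"wz":0,"dx":0,"dy":0,"dz":0.4,"hand":0},
  {"wx":0,"wy":0,"wz":0,"dx":0,"dy":0,"dz":0.4,"hand":0},
  {"wx":0,"wy":0,"wz":0,"dx":0,"dy":0,"dz":0,"hand":0},
  {"wx":0,"wy":0,"wz":0,"dx":0,"dy":0,"dz":0,"hand":0},
  {"wx":0,"wy":0,"wz":0,"dx":0,"dy":0,"dz":0,"hand":0},
  {"wx":0,"wy":0,"wz":0,"dx":0,"dy":0,"dz":0,"hand":0},
  {"wx":0,"wy":0,"wz":0,"dx":0,"dy":0,"dz":0,"hand":0},
])

```text
time_s: 26.6
eef_pos: [0.4947, 0.1341, 0.1154]
ee_rot: [[-0.285, 0.959, 0.001], [0.958, 0.285, 0.003], [0.003, 0.001, -1.0]]
wrist_force: [-4.7, 2.6, 10.7]
finger_gap: 0.002
finger_force: 5.1
```

Call:
carry_out([
  {"wx":0,"wy":0,"wz":0,"dx":0.6,"dy":-0.8,"dz":0,"hand":0},
  {"wx":0,"wy":0,"wz":0,"dx":0.6,"dy":-0.8,"dz":0.3,"hand":0},
  {"wx":0,"wy":0,"wz":0,"dx":0,"dy":0,"dz":0.4,"hand":0},
  {"wx":0,"wy":0,"wz":0,"dx":0,"dy":0,"dz":0.4,"hand":0},
  {"wx":0,"wy":0,"wz":0,"dx":0,"dy":0,"dz":0,"hand":0},
  {"wx":0,"wy":0,"wz":0,"dx":0,"dy":0,"dz":0,"hand":0},
  {"wx":0,"wy":0,"wz":0,"dx":0,"dy":0,"dz":0,"hand":0},
  {"wx":0,"wy":0,"wz":0,"dx":0,"dy":0,"dz":0,"hand":0},
])

```text
time_s: 27.6
eef_pos: [0.4942, 0.1346, 0.1145]
ee_rot: [[-0.284, 0.959, 0.003], [0.959, 0.284, 0.003], [0.002, 0.004, -1.0]]
wrist_force: [0.3, 2.1, 9.6]
finger_gap: -0.003
finger_force: 4.5
```

Relieved to about 9.8 N. Continuing down.

Call:
carry_out([
  {"wx":0,"wy":0,"wz":0,"dx":0.2,"dy":0,"dz":0.4,"hand":0},
  {"wx":0,"wy":0,"wz":0,"dx":0.2,"dy":0,"dz":0.4,"hand":0},
  {"wx":0,"wy":0,"wz":0,"dx":0,"dy":0,"dz":0.4,"hand":0},
  {"wx":0,"wy":0,"wz":0,"dx":0,"dy":0,"dz":0,"hand":0},
  {"wx":0,"wy":0,"wz":0,"dx":0,"dy":0,"dz":0,"hand":0},
  {"wx":0,"wy":0,"wz":0,"dx":0,"dy":0,"dz":0,"hand":0},
  {"wx":0,"wy":0,"wz":0,"dx":0,"dy":0,"dz":0,"hand":0},
  {"wx":0,"wy":0,"wz":0,"dx":0,"dy":0,"dz":0,"hand":0},
])

```text
time_s: 28.6
eef_pos: [0.494, 0.1352, 0.1133]
ee_rot: [[-0.285, 0.959, 0.003], [0.959, 0.285, 0.004], [0.003, 0.004, -1.0]]
wrist_force: [-0.4, 2.8, 9.2]
finger_gap: 0.007
finger_force: 4.2
```

Call:
carry_out([
  {"wx":0,"wy":0,"wz":0,"dx":0.2,"dy":0,"dz":0.4,"hand":0},
  {"wx":0,"wy":0,"wz":0,"dx":0.2,"dy":0,"dz":0.4,"hand":0},
  {"wx":0,"wy":0,"wz":0,"dx":0,"dy":0,"dz":0.4,"hand":0},
  {"wx":0,"wy":0,"wz":0,"dx":0,"dy":0,"dz":0.3,"hand":0},
  {"wx":0,"wy":0,"wz":0,"dx":0,"dy":0,"dz":0,"hand":0},
  {"wx":0,"wy":0,"wz":0,"dx":0,"dy":0,"dz":0,"hand":0},
  {"wx":0,"wy":0,"wz":0,"dx":0,"dy":0,"dz":0,"hand":0},
  {"wx":0,"wy":0,"wz":0,"dx":0,"dy":0,"dz":0,"hand":0},
])

```text
time_s: 29.6
eef_pos: [0.4937, 0.136, 0.1117]
ee_rot: [[-0.285, 0.959, 0.003], [0.959, 0.285, 0.004], [0.003, 0.004, -1.0]]
wrist_force: [-0.1, 3.8, 6.1]
finger_gap: 0.005
finger_force: 3.3
```

Call:
carry_out([
  {"wx":0,"wy":0,"wz":0,"dx":0,"dy":0,"dz":0.4,"hand":0},
  {"wx":0,"wy":0,"wz":0,"dx":0,"dy":0,"dz":0.4,"hand":0},
  {"wx":0,"wy":0,"wz":0,"dx":0,"dy":0,"dz":0.3,"hand":0},
  {"wx":0,"wy":0,"wz":0,"dx":0,"dy":0,"dz":0,"hand":0},
  {"wx":0,"wy":0,"wz":0,"dx":0,"dy":0,"dz":0,"hand":0},
  {"wx":0,"wy":0,"wz":0,"dx":0,"dy":0,"dz":0,"hand":0},
  {"wx":0,"wy":0,"wz":0,"dx":0,"dy":0,"dz":0,"hand":0},
  {"wx":0,"wy":0,"wz":0,"dx":0,"dy":0,"dz":0,"hand":0},
])

```text
time_s: 30.6
eef_pos: [0.4929, 0.1327, 0.1096]
ee_rot: [[-0.283, 0.959, -0.0], [0.959, 0.283, -0.0], [-0.0, -0.0, -1.0]]
wrist_force: [-0.6, -1.2, -0.2]
finger_gap: -0.002
finger_force: 0.0
```

Clip a snapped: force fell to zero. Moving on to clip b.

Call:
carry_out([
  {"wx":0,"wy":0,"wz":0,"dx":0,"dy":0,"dz":-15,"hand":0},
  {"wx":0,"wy":0,"wz":0,"dx":0,"dy":0,"dz":-32,"hand":0},
  {"wx":0,"wy":0,"wz":0,"dx":0,"dy":0,"dz":-28,"hand":0},
  {"wx":0,"wy":0,"wz":0,"dx":-25,"dy":20,"dz":0,"hand":0},
  {"wx":0,"wy":0,"wz":0,"dx":-30,"dy":40,"dz":0,"hand":0},
  {"wx":0,"wy":0,"wz":0,"dx":-14,"dy":29,"dz":0,"hand":0},
  {"wx":0,"wy":0,"wz":0,"dx":0,"dy":0,"dz":0,"hand":0},
  {"wx":0,"wy":0,"wz":0,"dx":0,"dy":0,"dz":10,"hand":0},
])

```text
time_s: 31.6
eef_pos: [0.5976, 0.0924, 0.1754]
ee_rot: [[-0.283, 0.959, 0.001], [0.959, 0.283, 0.001], [0.0, 0.001, -1.0]]
wrist_force: [0.0, 0.6, 0.3]
finger_gap: -0.001
finger_force: 0.0
```

```bash
python3 - <<'E'
from h import *
import cv2
st();b=bot.read_camera('side')
hsv=cv2.cvtColor(b,cv2.COLOR_BGR2HSV);m=cv2.inRange(hsv,(3,215,150),(17,255,255))
m[:210]=0;m[300:]=0;m[:,:205]=0;m[:,:205]=0;m[:,300:]=0
n,_,s,c=cv2.connectedComponentsWithStats(m)
for i in range(1,n):
    if s[i,4]>20:print(s[i],c[i].round(1))
for nm,x in(('b',.0445),('a',-.0445)):
  for th in(0,.2,1.57):
    e=lambda r:(x,-.0665+(r*np.cos(th)-.01*np.sin(th)),.1+r*np.sin(th)+.01*np.cos(th))
    print(nm,th,proj('side',place(BOX,[e(0),e(40e-3)])).round(1).tolist())
E
```

```text
t 31.6 box x,y,z [  44.1 -112.   175.4] F [0.01 0.6  0.26] gap -0.001
[220 227  12  12  57] [225.6 233.7]
[264 236  12  13 103] [269.9 241.6]
[224 266  12  15 124] [229.2 273.7]
[272 269  13  12 109] [278.3 275. ]
b 0 [[227.1, 238.4], [228.1, 249.4]]
b 0.2 [[227.0, 237.9], [227.9, 245.5]]
b 1.57 [[227.1, 239.6], [226.2, 223.9]]
a 0 [[268.7, 235.3], [271.2, 246.1]]
a 0.2 [[268.6, 234.9], [271.0, 242.3]]
a 1.57 [[268.2, 236.6], [268.1, 221.1]]
```

Clip a reads home in the image. Closing clip b the same way.

Call:
carry_out([
  {"wx":0,"wy":0,"wz":0,"dx":0,"dy":0,"dz":20,"hand":0},
  {"wx":0,"wy":0,"wz":0,"dx":0,"dy":0,"dz":21,"hand":0},
  {"wx":0,"wy":0,"wz":0,"dx":0,"dy":0,"dz":10,"hand":0},
  {"wx":0,"wy":0,"wz":0,"dx":4,"dy":0,"dz":0,"hand":0},
  {"wx":0,"wy":0,"wz":0,"dx":7,"dy":0,"dz":0,"hand":0},
  {"wx":0,"wy":0,"wz":0,"dx":6,"dy":0,"dz":0,"hand":0},
  {"wx":0,"wy":0,"wz":0,"dx":5,"dy":0,"dz":0,"hand":0},
  {"wx":0,"wy":0,"wz":0,"dx":4,"dy":0,"dz":0,"hand":0},
])

```text
time_s: 32.65
eef_pos: [0.5906, 0.1169, 0.124]
ee_rot: [[-0.283, 0.959, 0.001], [0.959, 0.283, -0.0], [-0.0, 0.001, -1.0]]
wrist_force: [0.4, -2.7, 1.7]
finger_gap: -0.002
finger_force: 1.2
```

Call:
carry_out([
  {"wx":0,"wy":0,"wz":0,"dx":4,"dy":0,"dz":-1,"hand":0},
  {"wx":0,"wy":0,"wz":0,"dx":3,"dy":0,"dz":-1.5,"hand":0},
  {"wx":0,"wy":0,"wz":0,"dx":4,"dy":0,"dz":-3,"hand":0},
  {"wx":0,"wy":0,"wz":0,"dx":4,"dy":0,"dz":-2.5,"hand":0},
  {"wx":0,"wy":0,"wz":0,"dx":4,"dy":0,"dz":-1,"hand":0},
  {"wx":0,"wy":0,"wz":0,"dx":4,"dy":0,"dz":1,"hand":0},
  {"wx":0,"wy":0,"wz":0,"dx":4,"dy":0,"dz":1.5,"hand":0},
  {"wx":0,"wy":0,"wz":0,"dx":4,"dy":0,"dz":2.5,"hand":0},
])

```text
time_s: 33.65
eef_pos: [0.5819, 0.1465, 0.128]
ee_rot: [[-0.283, 0.959, 0.0], [0.959, 0.283, -0.0], [-0.0, 0.0, -1.0]]
wrist_force: [1.3, -6.1, 4.2]
finger_gap: 0.006
finger_force: 3.6
```

```bash
python3 -c "
from h import *
st()"
```

```text
t 33.65 box x,y,z [ 44.2 -55.7 128. ] F [ 1.3  -6.1   4.25] gap 0.006
```

Call:
carry_out([
  {"wx":0,"wy":0,"wz":0,"dx":1.8,"dy":0,"dz":1.2,"hand":0},
  {"wx":0,"wy":0,"wz":0,"dx":1.8,"dy":0,"dz":1.2,"hand":0},
  {"wx":0,"wy":0,"wz":0,"dx":1.6,"dy":0,"dz":1.3,"hand":0},
  {"wx":0,"wy":0,"wz":0,"dx":1.4,"dy":0,"dz":1.4,"hand":0},
  {"wx":0,"wy":0,"wz":0,"dx":1.3,"dy":-0.2,"dz":1.4,"hand":0},
  {"wx":0,"wy":0,"wz":0,"dx":1.2,"dy":-0.2,"dz":1.4,"hand":0},
  {"wx":0,"wy":0,"wz":0,"dx":1,"dy":-0.2,"dz":1.4,"hand":0},
  {"wx":0,"wy":0,"wz":0,"dx":1,"dy":-0.2,"dz":1.2,"hand":0},
])

```text
time_s: 34.65
eef_pos: [0.5787, 0.1567, 0.1179]
ee_rot: [[-0.282, 0.959, 0.002], [0.959, 0.282, -0.0], [-0.001, 0.002, -1.0]]
wrist_force: [1.9, -5.7, 5.4]
finger_gap: 0.003
finger_force: 3.6
```

```bash
python3 -c "
from h import *
st()"
```

```text
t 34.65 box x,y,z [ 44.1 -45.  117.9] F [ 1.88 -5.68  5.41] gap 0.003
```

Call:
carry_out([
  {"wx":0,"wy":0,"wz":0,"dx":-0.3,"dy":0,"dz":0.5,"hand":0},
  {"wx":0,"wy":0,"wz":0,"dx":-0.3,"dy":0,"dz":0.5,"hand":0},
  {"wx":0,"wy":0,"wz":0,"dx":0,"dy":0,"dz":0.5,"hand":0},
  {"wx":0,"wy":0,"wz":0,"dx":0,"dy":0,"dz":0.5,"hand":0},
  {"wx":0,"wy":0,"wz":0,"dx":0,"dy":0,"dz":0,"hand":0},
  {"wx":0,"wy":0,"wz":0,"dx":0,"dy":0,"dz":0,"hand":0},
  {"wx":0,"wy":0,"wz":0,"dx":0,"dy":0,"dz":0,"hand":0},
  {"wx":0,"wy":0,"wz":0,"dx":0,"dy":0,"dz":0,"hand":0},
])

```text
time_s: 35.65
eef_pos: [0.5785, 0.1577, 0.116]
ee_rot: [[-0.284, 0.959, 0.002], [0.959, 0.284, 0.002], [0.001, 0.002, -1.0]]
wrist_force: [-0.1, -2.5, 5.9]
finger_gap: -0.003
finger_force: 3.2
```

Call:
carry_out([
  {"wx":0,"wy":0,"wz":0,"dx":0,"dy":0,"dz":0.4,"hand":0},
  {"wx":0,"wy":0,"wz":0,"dx":0,"dy":0,"dz":0.4,"hand":0},
  {"wx":0,"wy":0,"wz":0,"dx":0,"dy":0,"dz":0.4,"hand":0},
  {"wx":0,"wy":0,"wz":0,"dx":0,"dy":0,"dz":0.3,"hand":0},
  {"wx":0,"wy":0,"wz":0,"dx":0,"dy":0,"dz":0,"hand":0},
  {"wx":0,"wy":0,"wz":0,"dx":0,"dy":0,"dz":0,"hand":0},
  {"wx":0,"wy":0,"wz":0,"dx":0,"dy":0,"dz":0,"hand":0},
  {"wx":0,"wy":0,"wz":0,"dx":0,"dy":0,"dz":0,"hand":0},
])

```text
time_s: 36.65
eef_pos: [0.5782, 0.1583, 0.1142]
ee_rot: [[-0.284, 0.959, 0.001], [0.959, 0.284, 0.002], [0.002, 0.002, -1.0]]
wrist_force: [-0.7, 2.7, 5.6]
finger_gap: 0.0
finger_force: 2.5
```

Call:
carry_out([
  {"wx":0,"wy":0,"wz":0,"dx":0.2,"dy":0,"dz":0.4,"hand":0},
  {"wx":0,"wy":0,"wz":0,"dx":0.2,"dy":0,"dz":0.3,"hand":0},
  {"wx":0,"wy":0,"wz":0,"dx":0,"dy":0,"dz":0.3,"hand":0},
  {"wx":0,"wy":0,"wz":0,"dx":0,"dy":0,"dz":0,"hand":0},
  {"wx":0,"wy":0,"wz":0,"dx":0,"dy":0,"dz":0,"hand":0},
  {"wx":0,"wy":0,"wz":0,"dx":0,"dy":0,"dz":0,"hand":0},
  {"wx":0,"wy":0,"wz":0,"dx":0,"dy":0,"dz":0,"hand":0},
  {"wx":0,"wy":0,"wz":0,"dx":0,"dy":0,"dz":0,"hand":0},
])

```text
time_s: 37.65
eef_pos: [0.5779, 0.1567, 0.1127]
ee_rot: [[-0.283, 0.959, 0.0], [0.959, 0.283, 0.0], [0.0, 0.0, -1.0]]
wrist_force: [-0.5, 0.4, -1.0]
finger_gap: -0.0
finger_force: 0.0
```

Clip b snapped. Moving on to clip d.

Call:
carry_out([
  {"wx":0,"wy":0,"wz":0,"dx":0,"dy":0,"dz":-15,"hand":0},
  {"wx":0,"wy":0,"wz":0,"dx":0,"dy":0,"dz":-32,"hand":0},
  {"wx":0,"wy":0,"wz":0,"dx":0,"dy":0,"dz":-26,"hand":0},
  {"wx":0,"wy":0,"wz":0,"dx":38,"dy":-20,"dz":0,"hand":0},
  {"wx":0,"wy":0,"wz":0,"dx":46,"dy":-26,"dz":0,"hand":0},
  {"wx":0,"wy":0,"wz":0,"dx":46,"dy":-26,"dz":0,"hand":0},
  {"wx":0,"wy":0,"wz":0,"dx":28,"dy":-16,"dz":0,"hand":0},
  {"wx":0,"wy":0,"wz":0,"dx":0,"dy":0,"dz":0,"hand":0},
])

```text
time_s: 38.65
eef_pos: [0.4468, 0.2859, 0.1871]
ee_rot: [[-0.288, 0.958, 0.001], [0.958, 0.288, 0.002], [0.001, 0.001, -1.0]]
wrist_force: [0.5, 0.3, 0.2]
finger_gap: -0.0
finger_force: 0.0
```

```bash
python3 - <<'E'
from h import *
import cv2
st();b=bot.read_camera('side')
hsv=cv2.cvtColor(b,cv2.COLOR_BGR2HSV);m=cv2.inRange(hsv,(3,215,150),(17,255,255))
m[:210]=0;m[300:]=0;m[:,:205]=0;m[:,300:]=0
n,_,s,c=cv2.connectedComponentsWithStats(m)
for i in range(1,n):
    if s[i,4]>20:print(s[i],c[i].round(1))
E
```

```text
t 38.65 box x,y,z [-45.9 116.2 187.1] F [0.49 0.31 0.22] gap -0.0
[221 238  12  13  97] [226.7 243.8]
[265 240  10   8  48] [268.7 243. ]
[224 266  12  15 127] [229.1 273.6]
[272 269  13  12 115] [278.2 274.7]
```

Call:
carry_out([
  {"wx":0,"wy":0,"wz":0,"dx":-4.2,"dy":1,"dz":18,"hand":0},
  {"wx":0,"wy":0,"wz":0,"dx":0,"dy":0,"dz":27,"hand":0},
  {"wx":0,"wy":0,"wz":0,"dx":0,"dy":0,"dz":15,"hand":0},
  {"wx":0,"wy":0,"wz":0,"dx":0,"dy":0,"dz":2.8,"hand":0},
  {"wx":0,"wy":0,"wz":0,"dx":-7,"dy":0,"dz":0,"hand":0},
  {"wx":0,"wy":0,"wz":0,"dx":-8,"dy":0,"dz":0,"hand":0},
  {"wx":0,"wy":0,"wz":0,"dx":-6,"dy":0,"dz":0,"hand":0},
  {"wx":0,"wy":0,"wz":0,"dx":-4,"dy":0,"dz":0,"hand":0},
])

```text
time_s: 39.7
eef_pos: [0.4584, 0.2558, 0.1235]
ee_rot: [[-0.283, 0.959, 0.001], [0.959, 0.283, 0.001], [0.001, 0.001, -1.0]]
wrist_force: [-0.9, 3.2, 2.8]
finger_gap: -0.001
finger_force: 1.9
```

Call:
carry_out([
  {"wx":0,"wy":0,"wz":0,"dx":-4,"dy":0,"dz":-1,"hand":0},
  {"wx":0,"wy":0,"wz":0,"dx":-3,"dy":0,"dz":-1.5,"hand":0},
  {"wx":0,"wy":0,"wz":0,"dx":-4,"dy":0,"dz":-3,"hand":0},
  {"wx":0,"wy":0,"wz":0,"dx":-4,"dy":0,"dz":-2.5,"hand":0},
  {"wx":0,"wy":0,"wz":0,"dx":-4,"dy":0,"dz":-1,"hand":0},
  {"wx":0,"wy":0,"wz":0,"dx":-4,"dy":0,"dz":1,"hand":0},
  {"wx":0,"wy":0,"wz":0,"dx":-4,"dy":0,"dz":1.5,"hand":0},
  {"wx":0,"wy":0,"wz":0,"dx":-4,"dy":0,"dz":2.5,"hand":0},
])

```text
time_s: 40.7
eef_pos: [0.4668, 0.2263, 0.1272]
ee_rot: [[-0.283, 0.959, 0.0], [0.959, 0.283, 0.001], [0.001, 0.001, -1.0]]
wrist_force: [-2.7, 6.4, 2.6]
finger_gap: -0.001
finger_force: 3.0
```

```bash
python3 -c "
from h import *
st()"
```

```text
t 40.7 box x,y,z [-43.5  53.4 127.2] F [-2.71  6.41  2.56] gap -0.001
```

Call:
carry_out([
  {"wx":0,"wy":0,"wz":0,"dx":-1.2,"dy":0,"dz":1.2,"hand":0},
  {"wx":0,"wy":0,"wz":0,"dx":-1.2,"dy":0,"dz":1.2,"hand":0},
  {"wx":0,"wy":0,"wz":0,"dx":-1.2,"dy":0,"dz":1.3,"hand":0},
  {"wx":0,"wy":0,"wz":0,"dx":-1.2,"dy":0,"dz":1.3,"hand":0},
  {"wx":0,"wy":0,"wz":0,"dx":-1,"dy":0,"dz":1.3,"hand":0},
  {"wx":0,"wy":0,"wz":0,"dx":-1,"dy":0,"dz":1.3,"hand":0},
  {"wx":0,"wy":0,"wz":0,"dx":-0.8,"dy":0,"dz":1.3,"hand":0},
  {"wx":0,"wy":0,"wz":0,"dx":-0.8,"dy":0,"dz":1,"hand":0},
])

```text
time_s: 41.7
eef_pos: [0.4693, 0.2183, 0.1175]
ee_rot: [[-0.283, 0.959, 0.001], [0.959, 0.283, 0.001], [0.001, 0.001, -1.0]]
wrist_force: [-1.6, 4.8, 4.6]
finger_gap: -0.002
finger_force: 3.4
```

```bash
python3 -c "
from h import *
st()"
```

```text
t 41.7 box x,y,z [-43.5  45.  117.5] F [-1.58  4.79  4.59] gap -0.002
```

Call:
carry_out([
  {"wx":0,"wy":0,"wz":0,"dx":0,"dy":0,"dz":0.4,"hand":0},
  {"wx":0,"wy":0,"wz":0,"dx":0,"dy":0,"dz":0.4,"hand":0},
  {"wx":0,"wy":0,"wz":0,"dx":0,"dy":0,"dz":0.4,"hand":0},
  {"wx":0,"wy":0,"wz":0,"dx":0,"dy":0,"dz":0.3,"hand":0},
  {"wx":0,"wy":0,"wz":0,"dx":0,"dy":0,"dz":0,"hand":0},
  {"wx":0,"wy":0,"wz":0,"dx":0,"dy":0,"dz":0,"hand":0},
  {"wx":0,"wy":0,"wz":0,"dx":0,"dy":0,"dz":0,"hand":0},
  {"wx":0,"wy":0,"wz":0,"dx":0,"dy":0,"dz":0,"hand":0},
])

```text
time_s: 42.7
eef_pos: [0.4695, 0.2176, 0.116]
ee_rot: [[-0.283, 0.959, 0.001], [0.959, 0.283, -0.0], [-0.0, 0.001, -1.0]]
wrist_force: [-1.8, 3.4, 5.8]
finger_gap: 0.001
finger_force: 3.2
```

Call:
carry_out([
  {"wx":0,"wy":0,"wz":0,"dx":0,"dy":0,"dz":0.4,"hand":0},
  {"wx":0,"wy":0,"wz":0,"dx":0,"dy":0,"dz":0.4,"hand":0},
  {"wx":0,"wy":0,"wz":0,"dx":0,"dy":0,"dz":0.4,"hand":0},
  {"wx":0,"wy":0,"wz":0,"dx":0,"dy":0,"dz":0.3,"hand":0},
  {"wx":0,"wy":0,"wz":0,"dx":0,"dy":0,"dz":0,"hand":0},
  {"wx":0,"wy":0,"wz":0,"dx":0,"dy":0,"dz":0,"hand":0},
  {"wx":0,"wy":0,"wz":0,"dx":0,"dy":0,"dz":0,"hand":0},
  {"wx":0,"wy":0,"wz":0,"dx":0,"dy":0,"dz":0,"hand":0},
])

```text
time_s: 43.7
eef_pos: [0.4697, 0.2169, 0.1144]
ee_rot: [[-0.282, 0.959, 0.001], [0.959, 0.282, -0.001], [-0.001, 0.001, -1.0]]
wrist_force: [-0.9, 0.7, 5.6]
finger_gap: 0.002
finger_force: 3.0
```

Call:
carry_out([
  {"wx":0,"wy":0,"wz":0,"dx":0,"dy":0,"dz":0.4,"hand":0},
  {"wx":0,"wy":0,"wz":0,"dx":0,"dy":0,"dz":0.4,"hand":0},
  {"wx":0,"wy":0,"wz":0,"dx":0,"dy":0,"dz":0.4,"hand":0},
  {"wx":0,"wy":0,"wz":0,"dx":0,"dy":0,"dz":0,"hand":0},
  {"wx":0,"wy":0,"wz":0,"dx":0,"dy":0,"dz":0,"hand":0},
  {"wx":0,"wy":0,"wz":0,"dx":0,"dy":0,"dz":0,"hand":0},
  {"wx":0,"wy":0,"wz":0,"dx":0,"dy":0,"dz":0,"hand":0},
  {"wx":0,"wy":0,"wz":0,"dx":0,"dy":0,"dz":0,"hand":0},
])

```text
time_s: 44.7
eef_pos: [0.4698, 0.2164, 0.1131]
ee_rot: [[-0.282, 0.959, 0.001], [0.959, 0.282, -0.002], [-0.002, 0.0, -1.0]]
wrist_force: [0.5, -1.7, 5.5]
finger_gap: -0.0
finger_force: 2.6
```

Call:
carry_out([
  {"wx":0,"wy":0,"wz":0,"dx":0,"dy":0,"dz":0.4,"hand":0},
  {"wx":0,"wy":0,"wz":0,"dx":0,"dy":0,"dz":0.4,"hand":0},
  {"wx":0,"wy":0,"wz":0,"dx":0,"dy":0,"dz":0.4,"hand":0},
  {"wx":0,"wy":0,"wz":0,"dx":0,"dy":0,"dz":0,"hand":0},
  {"wx":0,"wy":0,"wz":0,"dx":0,"dy":0,"dz":0,"hand":0},
  {"wx":0,"wy":0,"wz":0,"dx":0,"dy":0,"dz":0,"hand":0},
  {"wx":0,"wy":0,"wz":0,"dx":0,"dy":0,"dz":0,"hand":0},
  {"wx":0,"wy":0,"wz":0,"dx":0,"dy":0,"dz":0,"hand":0},
])

```text
time_s: 45.7
eef_pos: [0.469, 0.218, 0.1115]
ee_rot: [[-0.283, 0.959, -0.0], [0.959, 0.283, 0.0], [0.0, -0.0, -1.0]]
wrist_force: [-0.0, 0.3, 0.9]
finger_gap: 0.001
finger_force: 0.0
```

Clip d snapped: force is about zero. I'll lift clear and check all four.

Call:
carry_out([
  {"wx":0,"wy":0,"wz":0,"dx":0,"dy":0,"dz":-15,"hand":0},
  {"wx":0,"wy":0,"wz":0,"dx":0,"dy":0,"dz":-35,"hand":0},
  {"wx":0,"wy":0,"wz":0,"dx":0,"dy":0,"dz":-40,"hand":0},
  {"wx":0,"wy":0,"wz":0,"dx":0,"dy":-30,"dz":-15,"hand":0},
  {"wx":0,"wy":0,"wz":0,"dx":0,"dy":0,"dz":0,"hand":0},
  {"wx":0,"wy":0,"wz":0,"dx":0,"dy":0,"dz":0,"hand":0},
  {"wx":0,"wy":0,"wz":0,"dx":0,"dy":0,"dz":0,"hand":0},
  {"wx":0,"wy":0,"wz":0,"dx":0,"dy":0,"dz":0,"hand":0},
])

```text
time_s: 46.7
eef_pos: [0.4405, 0.2094, 0.2161]
ee_rot: [[-0.283, 0.959, -0.001], [0.959, 0.283, -0.0], [0.0, -0.001, -1.0]]
wrist_force: [-0.2, 0.2, -0.1]
finger_gap: 0.001
finger_force: 0.0
```

```bash
python3 - <<'E'
from h import *
import cv2
st();b=bot.read_camera('side')
cv2.imwrite('pics/end.png',cv2.resize(b[205:320,200:300],(520,598),interpolation=cv2.INTER_CUBIC))
E
```

```text
t 46.7 box x,y,z [-73.6  44.6 216.1] F [-0.17  0.24 -0.1 ] gap 0.001
```

View pics/end.png

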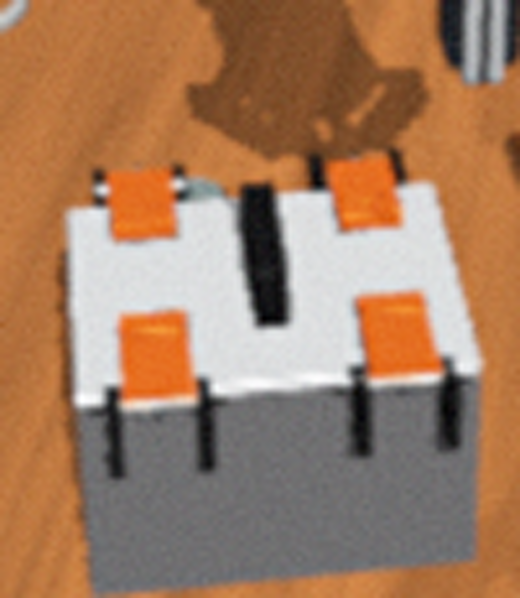

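All four clips lie flat over the lid, at (142,205), (365,190), (157,355) and (398,335). The lid is square on the box and the arm is clear, so I'm handing in.

```bash
python3 -c "
from workcell import bot
print(bot.job_done())"
```

```text
the job is handed in; nothing more can be done
None
```

The lid is set square on the dry box and released, all four clips snapped home in the order c, a, b, d with measured force peaking at about 12 N, and the job is handed in at about 47 s; no verdict was returned.

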